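Shut the oven's vent flap with the hook pole

ROBOT

A 6-joint arm with a two-finger parallel gripper is mounted at the origin on a cart in front of the work surface, level with it; the furniture and walls round the work are solid. World frame = base frame: x ahead of the robot, y to its left, z up, the work surface at z = 0. Lengths are in m, angles in rad, forces in N, time in s.
With the tool pointing down it reaches from about 0.375 to 0.9 m from the base axis. Payload 3.1 kg.
Tool frame: the origin (TCP) lies at the very end of the fingers, on their centre line; the grasp point (between the pads) lies 19 mm behind it; y points along the fingers, x is the direction in which the jaws open and shut, and the axes are right-handed (so a half turn about y gives the same grasp; the last joint's range is limited). The gripper opens to 87 mm and grips with 3 to 60 N. Pads are 19 mm wide; open, the fingers measure 117 mm over their backs; the gripper's body (75 mm by 190 mm) begins 51 mm behind the grasp point.
Start: joints at [1.018, 0.527, 1.433, -0, 1.181, -0.178], TCP at [0.229, 0.582, 0.223] pointing down, gripper open.
Joint ranges: [-3.08, 3.08], [-0.75, 2.2], [0.22, 2.44], [-1.43, 4.57], [0, 2.65], [-2.85, 2.85]. Speed limits (rad/s): [2.79, 2.79, 3.14, 3.14, 3.14, 3.14].

INTERFACE

Orientations are given as a unit quaternion [x, y, z, w].
In Python, from rig import robot gives the robot as it stands.
- The arm moves only by the shell command python3 -m creep 'ROWS' [FORCE]. ROWS is JSON, a list of rows, each a list of 3 entries, a list of its own where there are three numbers: the shift along the tool's x, y, z in mm, then the turn about the tool's y in rad, then the opening, from 0 (shut) to 1 (fully open). A call has 1 to 8 rows; each row shifts and turns the commanded pose from where the row before left it, along the tool's axes as they then stand; what a row does not reach is not made up. A row lasts 1/10 s, in which the tool goes at most 50 mm and 8.59 degrees, less where a joint would pass 70% of its speed; a pose out of reach is approached as far as the arm can. A call with a gripper value outside its range is refused whole. The fingers move at their own pace and stop on an object; FORCE is the grip in N (left out, the last holds). Time passes only in rows, so rows that do not move let the fingers close. It gives the time, the measured TCP pose, the force and the opening at its end, in the units of the state.
- robot.get_obs(): the state, without advancing time (a new reading comes with each control period).
- robot.camera(name): name is "side" or "top"; returns a dict with "pixels" (420x560x3 uint8, red, green, blue), "fx", "fy", "cx", "cy" (pixels), "k1" (the pictures are not rectified: a ray, as slopes to the right and down, at radius r is drawn at 1 + k1 r^2 times it, then the intrinsics apply), "position" and "rotation" of the camera in the world. Camera axes: x right, y up, looking along -z (the intrinsics and any distortion apply to the point x, -y, -z); pixel columns grow to the right and rows downward; lengths in m; the calibration is good to about 2 mm. A picture is of the moment at which its call begins. There is no depth.
- robot.hand_in(): hands the job in, once; it reports no verdict.
The state is a dict: "time": time; "q": joint angles; "joint_velocities": joint speeds; "joint_torque": joint torques, N m; "position": TCP position; "tool_rot": TCP orientation; "ft_force": force on the tool from outside, world axes, zero at the start; "moment": the same for the moment, N m; "grip_width": finger opening in m.
Only numpy, scipy, OpenCV 4.12 (cv2) and the standard library are available. Lean on these libraries where they do the work, as an engineer would, in place of code of your own. Each camera call takes 0.05 s, during which the arm holds its last target.

TASK

The vent flap of the hot bench-top oven stands open: draw the hook pole out from under the riser shelf by its neck, lay it flat on the worktop clear of the shelf and let go, then take it again by the wooden handle. Put its hook up through the flap's ring eye from below, pull the flap fully shut by the ring, unhook, and lay the pole back down flat on the worktop, clear of the shelf. Keep the gripper and arm off the oven, and do not shift or tip any of the other things standing about.

Things in the scene. Friction and masses are not known exactly. Their poses are not given: they have to be found in the camera images.
- oven: Fixed bench-top oven, aluminium, hot, 200 deep x 300 wide x 360 mm tall; origin under its centre, local -x is the front (100 mm from the origin), z up. Its front opening spans local y -112 to +112, z 155 to 330 mm; above it is a 20 mm lintel, below it, at z 115 mm, a door handle that stands 22 mm out. A wall cabinet hangs above (from world x 0.62 back, underside z 0.52; door handles to x 0.58).
- flap (a joint): Vent flap in that opening, hinged along its bottom edge (local x -94, z 155 mm of the oven); 218 wide, 155 tall, 8 thick. 0 = shut (upright, flush with the front), positive = top tilted inward away from the front, stop at 0.7 rad. It stays where it is left: its friction and weight need 2 to 4 N of pull at the ring to shut it.
- ring (a point): Centre of the steel ring eye on the front of the flap: 125 mm above the hinge, 44 mm in front of the flap's middle plane. The ring stands out flat like a shelf (its hole looks up and down when the flap is shut, and tilts back with the flap), 42 mm outside, 32 mm hole, 5 mm thick; point axes: x and y in the ring's plane (-x straight out of the flap), z through the hole.
- riser: Fixed bamboo riser shelf, 220 long (its x) x 150 wide (its y) x 90 mm tall with 8 mm rims on top; origin under its centre. It is a tunnel along its x: side walls at y +-67 (12 thick), open at both ends, 78 mm headroom. The pole is stored inside with its hook end out beyond the +x end.
- pole: Hook pole, 0.2 kg, 270 mm long. Axes: x along it to the hook, z up as it lies; origin on the underside below the middle of the handle. Wooden handle x -50 to 50, 24 wide (y), 28 tall; then a steel flat bar 9 wide, z 6 to 22 mm, to x 205; a foot 22 wide, 7 tall at x 185 to 199. Lies steadily on handle and foot, hook up. Stored, some 110 to 130 mm of bar and hook show.
- pole_grip (a point): Middle of the wooden handle (pole x 0, z 18 mm); where to hold it in use, across the 24 mm width.
- pole_neck (a point): Point on the bar (pole x 160, z 18 mm), 55 mm behind the hook: free to pinch across the 9 mm width while the pole is stored.
- pole_hook (a point): Middle of the upright hook finger (pole x 215, z 44 mm), the part that sits in the ring. The finger is 8 mm thick, rises at the end of the bar to z 66 mm and leans slightly back towards the handle (to x 210) at its tip.
- jar_a: Bystander: spice jar with red cap, 45 mm across, 106 tall, stands on the riser; origin under its centre.
- jar_b: Bystander: small salt mill, 44 mm across, 90 tall, stands on the riser; origin under its centre.
- mug: Bystander: striped mug, 92 x 127 mm with its handle, 95 tall; origin under its centre.
- tub: Bystander: yoghurt tub, 72 mm across, 71 tall; origin under its centre.
- tin: Bystander: food tin, 76 mm across, 58 tall; origin under its centre.
- jar_c: Bystander: squat glass jar with white lid, 62 mm across, 99 tall; origin under its centre.
- oil: Bystander: dark oil bottle, 66 mm across, 236 tall; origin under its centre.
- grinder: Bystander: pepper grinder, 57 mm across, 185 tall; origin under its centre.

How it is judged:
By the outcome, as a careful person would: the job done as asked, in the order asked, and still so for the second after the job is handed in, with the robot touching nothing.
It also fails if it takes over 64 s, if anything falls off the work surface, if the arm or the gripper's body presses on something with over 40 N, if the wrist force passes 120 N, or if a joint passes its speed limit or range.

## Working session

There is one attempt and no reset: what is moved stays moved. The work goes in short steps, Python scripts to look and compute and a shell command to move; the robot and the scene stay as the last step left them, time stands still between calls to the robot, and variables do not carry over. Pictures are saved under pics/ and viewed, and the job is handed in when it is done.

```bash
ls -la; mkdir -p pics; python3 - <<'E'
from rig import robot
import cv2, json
o=robot.get_obs()
for k,v in o.items(): print(k,v)
for n in ("side","top"):
    c=robot.camera(n)
    cv2.imwrite(f"pics/{n}0.png",c["pixels"][:,:,::-1])
    print({k:(v if k!="pixels" else 0) for k,v in c.items()})
E
```

```text
total 12
drwxr-xr-x  3 agent agent 4096 Dec  7 01:20 .
drwxr-xr-x 23 root  root  4096 Dec  7 01:20 ..
drwxr-xr-x  2 agent agent 4096 Dec  7 01:20 pics
time 0.0
q [ 1.01750305e+00  5.28455248e-01  1.43387135e+00 -5.01734329e-06
  1.18135660e+00 -1.78513301e-01]
joint_velocities [ 0.00026262  0.00036717  0.00049403  0.00123409  0.00055079 -0.00012196]
joint_torque [ 9.93103604e-04 -4.40028226e+01 -1.76589721e+01  6.33101701e-02
  5.81067475e-02 -1.63656591e-04]
position [0.22839783 0.58101576 0.22158816]
tool_rot [ 0.58469636  0.39742527 -0.39877401 -0.58409127]
ft_force [ 0.13831122  0.31918384 -0.73885822]
moment [0.04356844 0.0127089  0.02483269]
grip_width 0.08693197675502684
{'pixels': 0, 'fx': 424.46752618950876, 'fy': 424.46752618950876, 'cx': 277.6748342931612, 'cy': 210.6861467258504, 'k1': -0.011944729558817611, 'position': array([ 0.25625865, -0.77704955,  1.35616043]), 'rotation': array([ 0.24691034, -0.06544893, -0.25866485,  0.93158157])}
{'pixels': 0, 'fx': 411.7872341764305, 'fy': 411.7872341764305, 'cx': 278.2516732508799, 'cy': 213.99893711011399, 'k1': 0.01232782118916082, 'position': array([ 0.36844433, -0.10531459,  1.59999855]), 'rotation': array([-0.02407128,  0.07684479,  0.70818523, -0.70141937])}
```

View pics/side0.png

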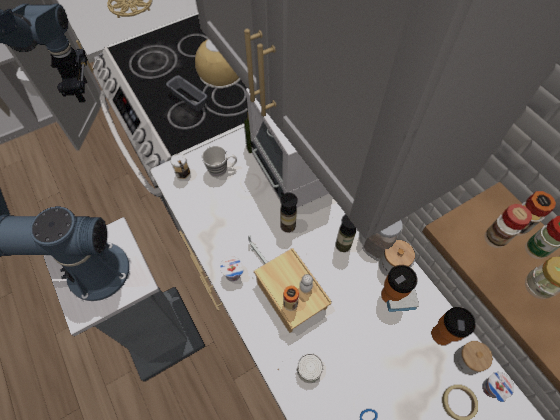

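View pics/top0.png

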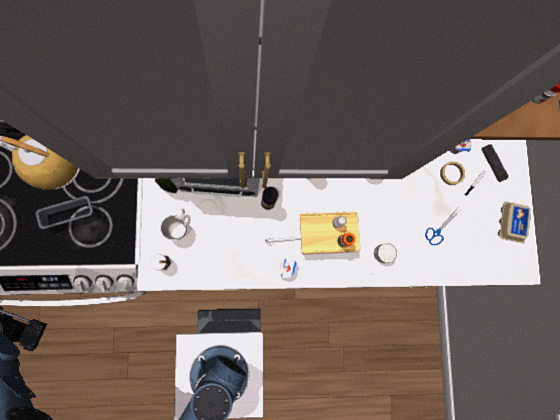

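The side view shows the oven with its flap at about (265,165), the pole at (250-268,240-262), the riser at (290,285), and the tub at (232,268). In the top view the pole runs from x=268 to 300 at row 240, with its hook towards the left (+y).

```bash
cat > h.py <<'E'
import numpy as np, cv2
from scipy.spatial.transform import Rotation as R
from rig import robot
CAL={}
class Cam:
    def __init__(s,name,shot=True):
        c=robot.camera(name); s.c=c; s.img=c["pixels"][:,:,::-1].copy()
        s.p=np.array(c["position"]); s.R=R.from_quat(c["rotation"]).as_matrix()
        s.K=np.array([[c["fx"],0,c["cx"]],[0,c["fy"],c["cy"]],[0,0,1]]); s.d=np.array([c["k1"],0,0,0.])
    def proj(s,P):
        P=np.atleast_2d(P).astype(float); q=(P-s.p)@s.R; q=q*[1,-1,-1]
        return cv2.projectPoints(q,np.zeros(3),np.zeros(3),s.K,s.d)[0].reshape(-1,2)
    def ray(s,uv):
        n=cv2.undistortPoints(np.array([[uv]],float),s.K,s.d).reshape(2)
        v=s.R@np.array([n[0],-n[1],-1]); return v/np.linalg.norm(v)
    def onz(s,uv,z):
        v=s.ray(uv); return s.p+v*(z-s.p[2])/v[2]
    def crop(s,x0,y0,x1,y1,f,fn):
        cv2.imwrite(fn,cv2.resize(s.img[y0:y1,x0:x1],None,fx=f,fy=f,interpolation=cv2.INTER_CUBIC))
def tri(c1,u1,c2,u2):
    a,b=c1.ray(u1),c2.ray(u2)
    A=np.stack([a,-b],1); t=np.linalg.lstsq(A,c2.p-c1.p,rcond=None)[0]
    P,Q=c1.p+t[0]*a,c2.p+t[1]*b
    return (P+Q)/2,np.linalg.norm(P-Q)
E
python3 - <<'E'
from h import *
s=Cam("side");t=Cam("top")
s.crop(210,210,340,330,6,"pics/s1.png"); s.crop(190,90,330,210,5,"pics/s2.png")
t.crop(255,190,365,285,7,"pics/t1.png"); t.crop(135,150,285,280,5,"pics/t2.png")
E
```

```text
(no output)
```

View pics/s1.png

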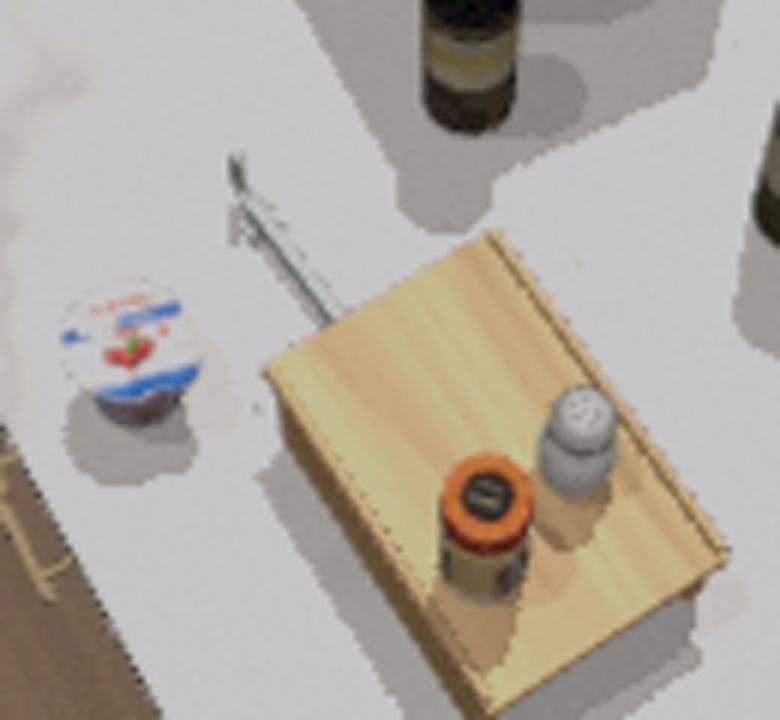

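View pics/s2.png

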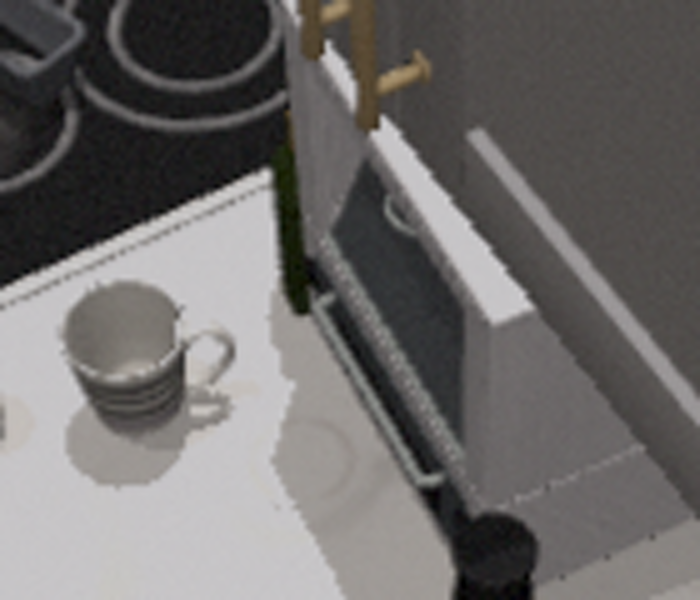

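View pics/t1.png

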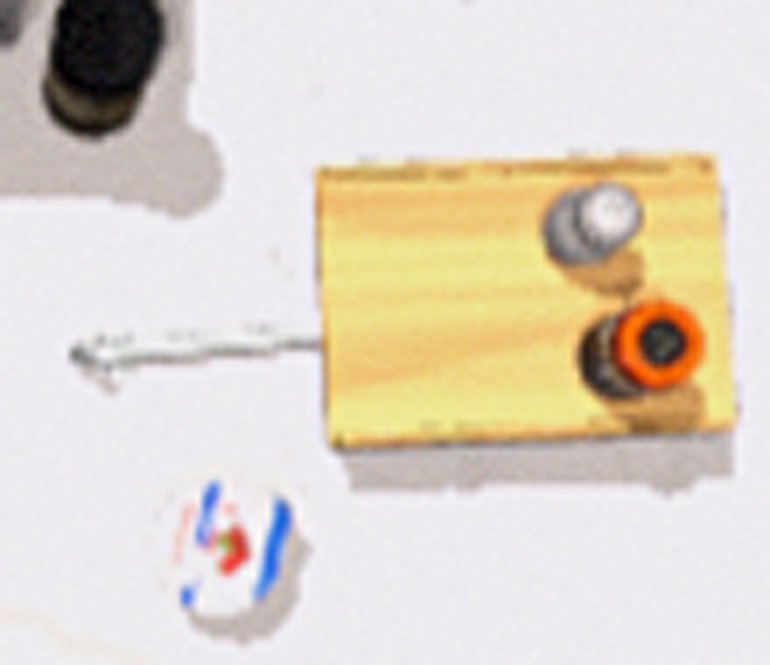

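View pics/t2.png

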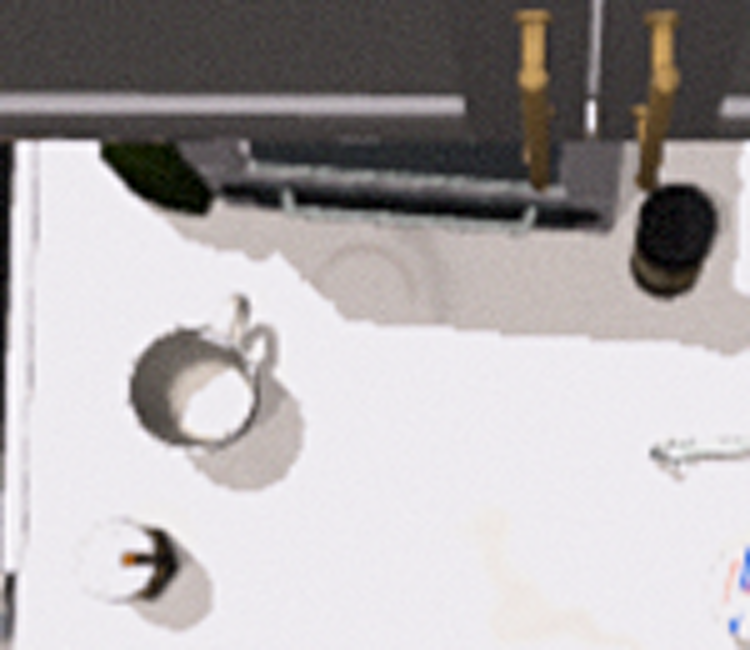

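Crops: In the side view, the riser's top corners are at (292,249), (254.5,272), (292,329) and (331,302.5), and the hook tip is at (249,236). In the top view, the riser's corners are at (300,214), (357,212), (360,251) and (303,254), and the hook is at (266,240). The flap's ring is visible in the side view only, at about (271,132).

```bash
python3 - <<'E'
from h import *
np.set_printoptions(precision=4,suppress=True)
s=Cam("side");t=Cam("top")
print("riser top@.095"); 
for u in [(300.3,214.3),(357.4,212.4),(360,251.4),(302.6,253.6)]: print(' t',t.onz(u,.095))
for u in [(292,248.7),(331.2,302.5),(291.7,329.2),(254.5,271.7)]: print(' s',s.onz(u,.095))
for a,b in zip([(300.3,214.3),(357.4,212.4),(360,251.4),(302.6,253.6)],[(292,248.7),(331.2,302.5),(291.7,329.2),(254.5,271.7)]): print(tri(t,a,s,b))
print("hook tip t z.066",t.onz((265.7,240.4),.066),"s",s.onz((249.2,236.2),.066), tri(t,(265.7,240.4),s,(249.2,236.2)))
print("bar t", t.onz((301,239),.022), "bar top at 270", t.onz((271,241),.022))
print("bar s", s.onz((265.5,263.5),.022),"front", s.onz((251,245),.022))
print("tub t top",t.onz((255+238/7,190+548/7),.071),"s",s.onz((210+130/6,210+345/6),.071))
# oven: front bottom edges etc.
print("oven top corner s (front right)", s.onz((190+495/5,90+318/5),.36), "front left-ish",s.onz((190+375/5,90+150/5),.36))
print("back right top",s.onz((190+530/5,90+305/5),.36))
print("handle ends s", s.onz((190+435/5,90+480/5),.115), s.onz((190+318/5,90+302/5),.115))
print("handle ends t", t.onz((135+527/5,150+225/5),.115), t.onz((135+290/5,150+208/5),.115))
print("oven right front bottom t", t.onz((135+608/5,150+225/5),.0),"@.36", t.onz((135+612/5,150+140/5),.36))
print("ring s", s.onz((190+402/5,90+214/5),.27))
print("bottle t base",t.onz((135+665/5,150+270/5),.0),"top .185",t.onz((135+677/5,150+225/5),.185),"top .236",t.onz((135+677/5,150+225/5),.236))
print("bottle s base",s.onz((210+470/6,210+110/6),.0),"top .185",s.onz((288.5,201),.185))
print("mug t",t.onz((135+195/5,150+388/5),.095))
E
```

```text
riser top@.095
 t [ 0.5833 -0.302   0.095 ]
 t [ 0.5896 -0.5181  0.095 ]
 t [ 0.4434 -0.5216  0.095 ]
 t [ 0.4377 -0.3071  0.095 ]
 s [ 0.5852 -0.3049  0.095 ]
 s [ 0.5926 -0.5187  0.095 ]
 s [ 0.447  -0.5253  0.095 ]
 s [ 0.4416 -0.3113  0.095 ]
(array([ 0.5852, -0.3029,  0.0901]), np.float64(0.002432936795679958))
(array([ 0.591 , -0.5184,  0.0952]), np.float64(0.0029697570733808955))
(array([ 0.4458, -0.5237,  0.0891]), np.float64(0.004200577570495102))
(array([ 0.4403, -0.3085,  0.0886]), np.float64(0.004654363925250787))
hook tip t z.066 [ 0.4897 -0.1735  0.066 ] s [ 0.4933 -0.18    0.066 ] (array([ 0.4929, -0.1745,  0.055 ]), np.float64(0.004814862879839056))
bar t [ 0.4973 -0.312   0.022 ] bar top at 270 [ 0.4906 -0.1958  0.022 ]
bar s [ 0.4987 -0.2778  0.022 ] front [ 0.4902 -0.1925  0.022 ]
tub t top [ 0.3853 -0.2584  0.071 ] s [ 0.3889 -0.2516  0.071 ]
oven top corner s (front right) [ 0.6693 -0.1414  0.36  ] front left-ish [0.6738 0.0064 0.36  ]
back right top [ 0.6919 -0.1439  0.36  ]
handle ends s [ 0.6614 -0.0828  0.115 ] [0.6677 0.0945 0.115 ]
handle ends t [ 0.6526 -0.0807  0.115 ] [0.6653 0.0903 0.115 ]
oven right front bottom t [ 0.6746 -0.1424  0.    ] @.36 [ 0.6589 -0.1369  0.36  ]
ring s [0.6991 0.0202 0.27  ]
bottle t base [ 0.6385 -0.1871  0.    ] top .185 [ 0.6392 -0.1864  0.185 ] top .236 [ 0.6294 -0.1835  0.236 ]
bottle s base [ 0.641  -0.1946  0.    ] top .185 [ 0.6408 -0.1903  0.185 ]
mug t [0.5367 0.1588 0.095 ]
```

```bash
python3 - <<'E'
from h import *
np.set_printoptions(precision=4,suppress=True)
s=Cam("side");t=Cam("top")
s.crop(20,0,130,110,6,"pics/s3.png")
t.crop(0,280,80,420,5,"pics/t3.png")
o=robot.get_obs(); M=R.from_quat(o["tool_rot"]).as_matrix(); print(M)
print(s.proj(o["position"]), t.proj(o["position"]))
E
```

```text
[[ 0.3661 -0.0002 -0.9306]
 [ 0.9306 -0.0003  0.3661]
 [-0.0003 -1.      0.0001]]
[[83.3531 91.5531]] [[ 26.1984 322.5042]]
```

View pics/s3.png

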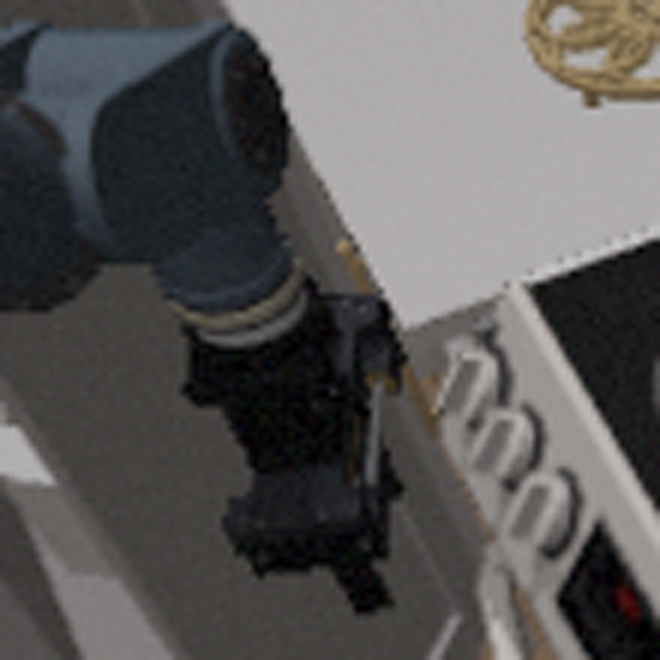

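View pics/t3.png

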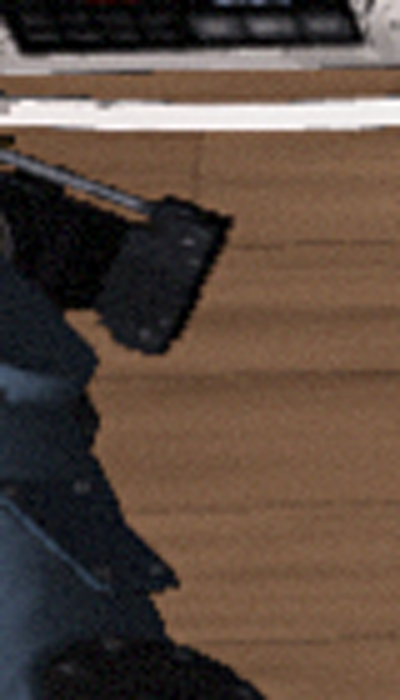

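Gripper view: the body is longest along the jaw direction and narrow across it. Next I take closer crops of the pole and of the oven and ring.

```bash
python3 - <<'E'
from h import *
s=Cam("side");t=Cam("top")
s.crop(240,228,275,268,15,"pics/s4.png"); t.crop(258,228,308,252,15,"pics/t4.png"); s.crop(235,85,305,205,5,"pics/s5.png"); s.crop(250,110,290,150,14,"pics/s6.png")
E
```

```text
(no output)
```

View pics/s4.png

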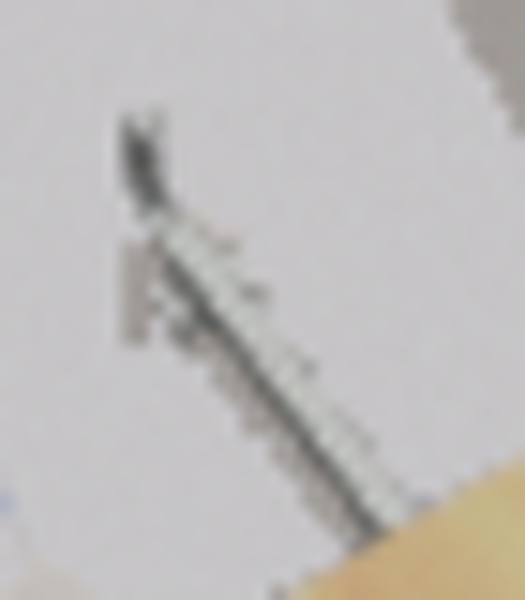

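View pics/t4.png

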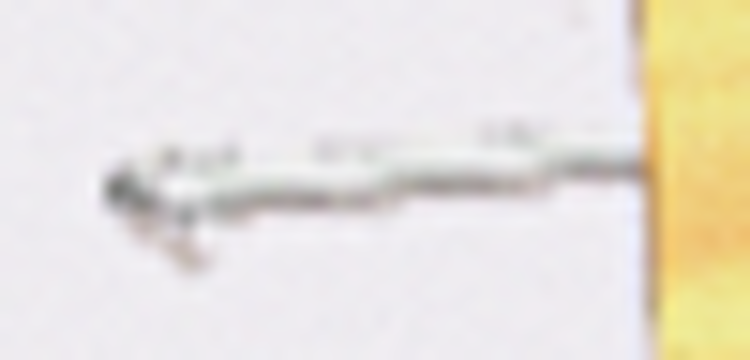

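View pics/s6.png

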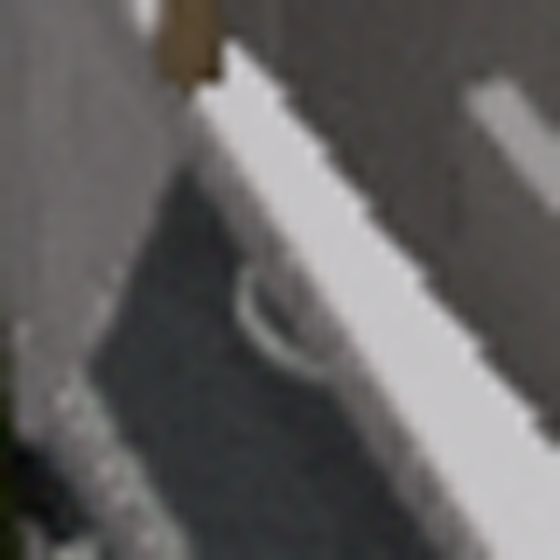

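```bash
cat >> h.py <<'E'
def T(p,L):
    x,y,w=p; L=np.atleast_2d(L).astype(float)/1000; c,s_=np.cos(w),np.sin(w)
    return np.stack([x+c*L[:,0]-s_*L[:,1],y+s_*L[:,0]+c*L[:,1],L[:,2]],1)
def draw(cam,im,P,off,f,col):
    u=((cam.proj(P)-off+0.5)*f-0.5); cv2.polylines(im,[np.round(u).astype(int)],False,col,1,cv2.LINE_AA)
E
python3 - <<'E'
from h import *
from scipy.optimize import least_squares
np.set_printoptions(precision=4,suppress=True)
s=Cam("side");t=Cam("top")
def ld(cam,p,a,b,u):
    A,B=cam.proj(T(p,[a,b])); d=(B-A)/np.linalg.norm(B-A); v=np.array(u)-A; return d[0]*v[1]-d[1]*v[0]
def res(p):
    r=list(s.proj(T(p,[211,0,66]))[0]-(249.3,235.9))+list(t.proj(T(p,[211,0,66]))[0]-(265.9,240.2))
    a,b=(100,0,22),(205,0,22)
    for u in [(251.6,243.4),(266.4,262.0)]: r.append(ld(s,p,a,b,u))
    for u in [(272,240.5),(300.5,238.3)]: r.append(ld(t,p,a,b,u))
    return r
f=least_squares(res,[.5,-.39,1.6]); print(f.x,np.degrees(f.x[2])); print(f.fun)
p=f.x
print("neck",T(p,[160,0,18]),"hook",T(p,[215,0,44]),"tail",T(p,[-50,0,0]))
for cam,(x0,y0,x1,y1),n in [(s,(235,225,290,275),"s7"),(t,(255,220,310,260),"t7")]:
    F=12; im=cv2.resize(cam.img[y0:y1,x0:x1],None,fx=F,fy=F,interpolation=cv2.INTER_CUBIC)
    o=np.array([x0,y0])
    for y in (-4.5,4.5):
        draw(cam,im,T(p,[[50,y,22],[205,y,22]]),o,F,(0,0,255)); draw(cam,im,T(p,[[50,y,6],[205,y,6]]),o,F,(0,255,0))
    draw(cam,im,T(p,[[215,0,14],[211,0,66]]),o,F,(255,0,0)); draw(cam,im,T(p,[[185,-11,0],[199,-11,0],[199,11,0],[185,11,0],[185,-11,0]]),o,F,(255,0,255))
    cv2.imwrite(f"pics/{n}.png",im)
E
```

```text
[ 0.5091 -0.3872  1.648 ] 94.42442721493043
[-0.6696 -0.3768  0.6569 -0.6611  0.3539  1.0397 -0.5417 -0.8045]
neck [[ 0.4968 -0.2276  0.018 ]] hook [[ 0.4925 -0.1728  0.044 ]] tail [[ 0.513 -0.437  0.   ]]
```

View pics/s7.png

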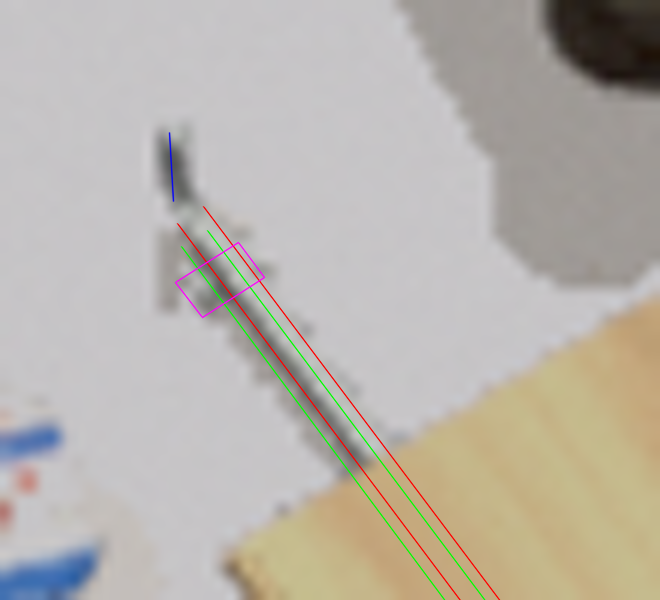

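View pics/t7.png

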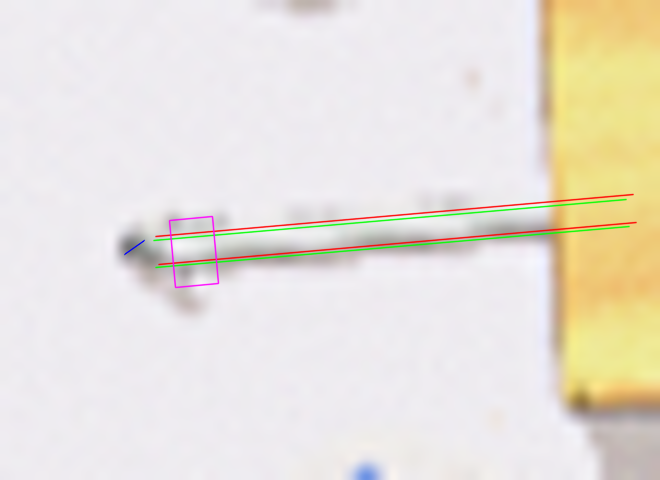

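The pole fits to 1 px, with its neck at about (0.496,-0.228) and yaw 94.4°. I'll turn the tool first.

```bash
cat >> h.py <<'E'
def go(target,yaw=None):
    o=robot.get_obs(); M=R.from_quat(o["tool_rot"]).as_matrix(); cy=np.arctan2(M[1,0],M[0,0])
    d=M.T@(np.array(target)-o["position"])*1000
    dy=None if yaw is None else -(yaw-cy+np.pi)%(2*np.pi)-np.pi
    if yaw is not None: dy=-((yaw-cy+np.pi)%(2*np.pi)-np.pi)
    print("t",o["time"],"pos",np.round(o["position"],4),"yaw",round(cy,4),"F",np.round(o["ft_force"],2),"w",round(o["grip_width"],4),"q",np.round(o["q"],2),"\n shift mm",np.round(d,1),"turn",dy)
E
python3 -m creep '[[[0,0,0],0.14,0.5],[[0,0,0],0.14,0.5],[[0,0,0],0.14,0.5],[[0,0,0],0.14,0.5],[[0,0,0],0.14,0.5],[[0,0,0],0.14,0.5],[[0,0,0],0.14,0.5],[[0,0,0],0.14,0.5]]'
python3 -c "
from h import *
go([.496,-.228,.22],.077)"
```

```text
time: 1.4
position: [0.2288, 0.5816, 0.2226]
tool_rot: [-0.707, -0.025, 0.025, 0.707]
ft_force: [-0.1, 0.0, -0.4]
grip_width: 0.0445
t 1.4 pos [0.2288 0.5816 0.2226] yaw 0.0702 F [-0.09  0.03 -0.37] w 0.0445 q [1.02 0.53 1.43 0.   1.18 0.95] 
 shift mm [ 209.7    2.5 -826.4] turn -0.006759495429390583
```

```bash
python3 -m creep '[[[18,0,-40],0,0.5],[[18,0,-40],0,0.5],[[18,0,-40],0,0.5],[[18,0,-40],0,0.5],[[18,0,-40],0,0.5],[[18,0,-40],0,0.5],[[18,0,-40],0,0.5],[[18,0,-40],0,0.5]]'
python3 -m creep '[[[8,0,-40],0,0.5],[[8,0,-40],0,0.5],[[8,0,-40],0,0.5],[[8,0,-40],0,0.5],[[8,0,-40],0,0.5],[[8,0,-40],0,0.5],[[8,0,-40],0,0.5],[[8,0,-40],0,0.5]]'
python3 -m creep '[[[1,0,-40],0,0.5],[[1,0,-40],0,0.5],[[1,10,-40],0,0.5],[[0,20,-40],0,0.5],[[0,20,-20],0,0.5],[[0,0,0],0,0.5]]'
python3 - <<'E'
from h import *
go([.496,-.228,.008],.077)
s=Cam("side");t=Cam("top")
s.crop(180,150,340,300,5,"pics/s8.png");t.crop(220,150,380,290,5,"pics/t8.png")
E
```

```text
time: 2.2
position: [0.3974, 0.272, 0.2229]
tool_rot: [-0.706, -0.027, 0.027, 0.707]
ft_force: [0.8, 0.6, 0.0]
grip_width: 0.0434
time: 3.0
position: [0.4852, -0.0425, 0.2229]
tool_rot: [0.707, 0.027, -0.026, -0.707]
ft_force: [1.2, -0.0, 0.1]
grip_width: 0.0436
time: 3.6
position: [0.5005, -0.2224, 0.1703]
tool_rot: [-0.706, -0.025, 0.026, 0.707]
ft_force: [0.5, 1.0, -0.6]
grip_width: 0.0435
t 3.6 pos [ 0.5005 -0.2224  0.1703] yaw 0.0722 F [ 0.54  1.02 -0.55] w 0.0435 q [-0.62  0.49  1.68 -0.    0.97 -0.69] 
 shift mm [ -4.5 162.3  -5.5] turn -0.004828204811906822
```

View pics/s8.png

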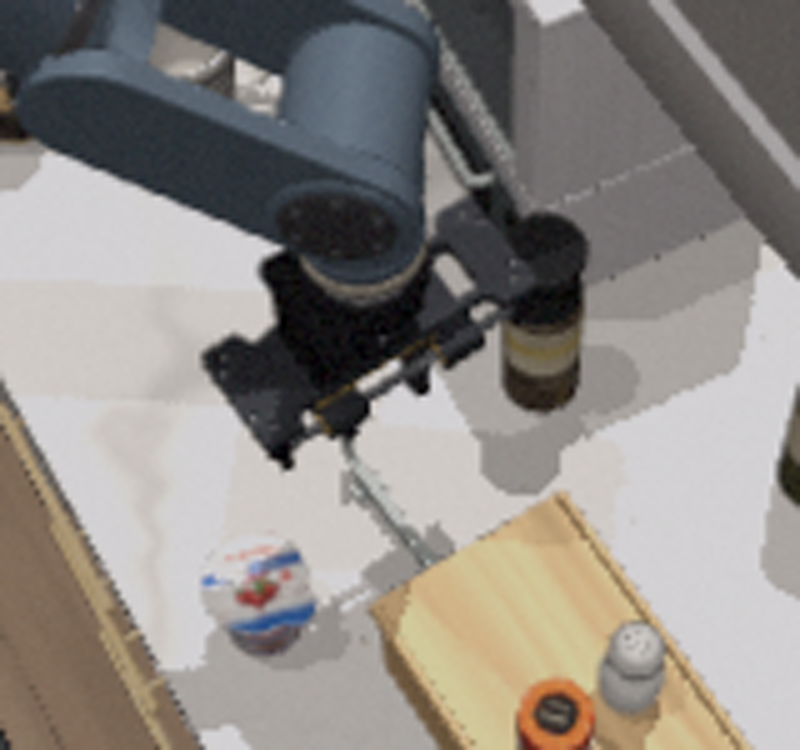

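View pics/t8.png

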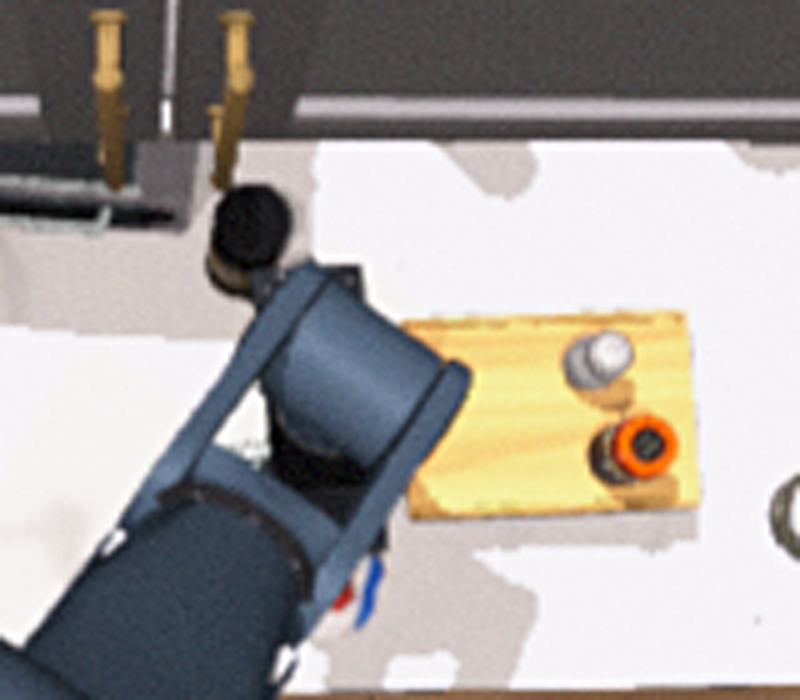

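The side view shows the gripper about 160 mm above the bar, with its body end short of the dark bottle and the tub clear. I'll correct x and z, then descend.

```bash
python3 -m creep '[[[-4.5,10,-5.5],0,0.5],[[0,30,0],0,0.5],[[0,30,0],0,0.5],[[0,30,0],0,0.5],[[0,20,0],0,0.5],[[0,10,0],0,0.5],[[0,0,0],0,0.5],[[0,0,0],0,0.5]]'
python3 - <<'E'
from h import *
go([.496,-.228,.008],.077)
s=Cam("side");t=Cam("top")
s.crop(180,150,340,300,5,"pics/s9.png");t.crop(220,150,380,290,5,"pics/t9.png")
E
```

```text
time: 4.5
position: [0.4979, -0.2258, 0.0434]
tool_rot: [0.707, 0.028, -0.027, -0.706]
ft_force: [0.1, 0.3, -0.1]
grip_width: 0.0433
t 4.5 pos [ 0.4979 -0.2258  0.0434] yaw 0.0768 F [ 0.1   0.31 -0.05] w 0.0433 q [-0.63  0.7   1.76  0.    0.68 -0.71] 
 shift mm [-2.1 35.4 -2. ] turn -0.00022086007667798668
```

View pics/s9.png

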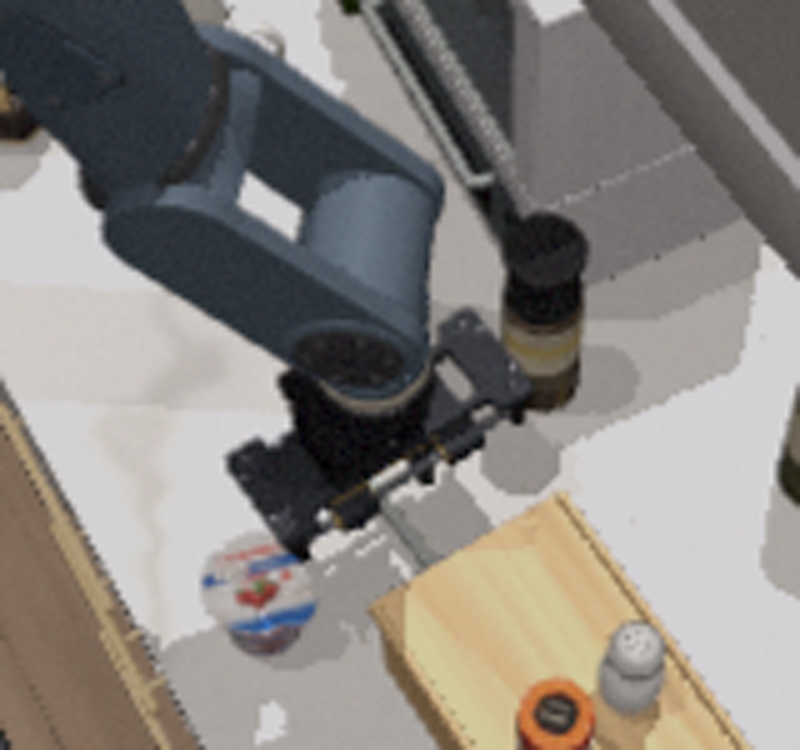

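View pics/t9.png

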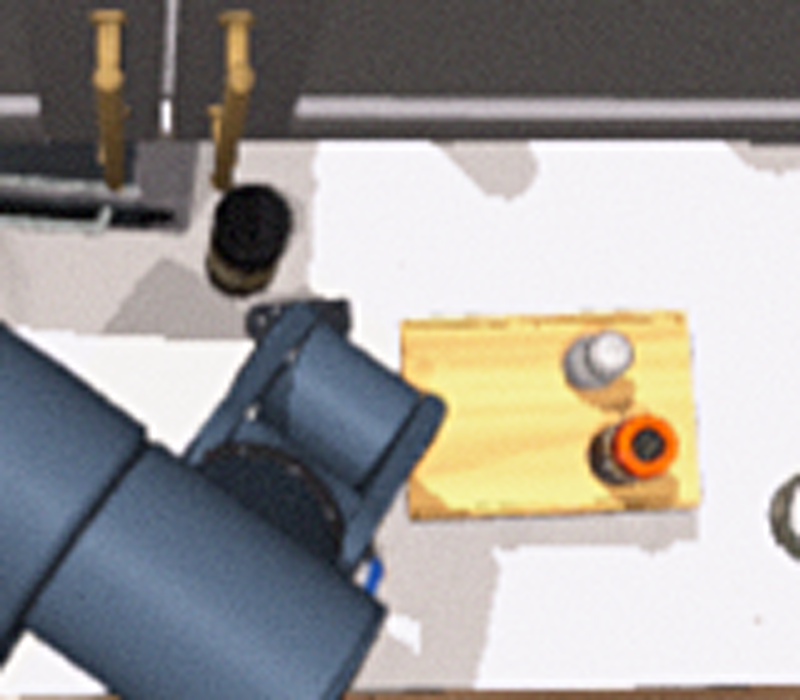

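```bash
python3 -m creep '[[[-2,10,-1],0,0.5],[[0,10,0],0,0.5],[[0,8,0],0,0.5],[[0,5,0],0,0.5],[[0,0,0],0,0.5],[[0,0,0],0,0.5]]'
python3 - <<'E'
from h import *
go([.496,-.228,.009],.077)
E
```

```text
time: 5.2
position: [0.4953, -0.2269, 0.0092]
tool_rot: [-0.706, -0.027, 0.027, 0.707]
ft_force: [1.0, -0.5, -0.3]
grip_width: 0.0435
t 5.2 pos [ 0.4953 -0.2269  0.0092] yaw 0.076 F [ 0.99 -0.52 -0.27] w 0.0435 q [-0.63  0.76  1.78 -0.    0.61 -0.71] 
 shift mm [ 0.6  0.2 -1.1] turn -0.0009613767812211016
```

```bash
python3 -m creep '[[[0,0,0],0,0],[[0,0,0],0,0],[[0,0,0],0,0],[[0,0,0],0,0],[[0,0,0],0,0],[[0,0,0],0,0]]' 35
```

```text
time: 5.8
position: [0.4958, -0.2272, 0.0097]
tool_rot: [0.707, 0.027, -0.027, -0.706]
ft_force: [0.3, -0.6, 0.1]
grip_width: 0.0086
```

```bash
python3 -m creep '[[[0,0,10],0,0],[[0,0,20],0,0],[[0,0,30],0,0],[[0,0,30],0,0],[[0,0,30],0,0],[[0,0,30],0,0]]'
python3 -m creep '[[[0,0,30],0,0],[[0,0,25],0,0],[[0,0,20],0,0],[[0,0,5],0,0],[[0,0,0],0,0]]'
python3 - <<'E'
from h import *
go([.478,.002,.009],.077)
s=Cam("side");t=Cam("top")
s.crop(160,150,320,300,5,"pics/s10.png");t.crop(200,150,360,290,5,"pics/t10.png")
E
```

```text
time: 6.4
position: [0.4831, -0.075, 0.0097]
tool_rot: [-0.706, -0.027, 0.027, 0.707]
ft_force: [0.7, -1.5, -0.4]
grip_width: 0.0087
time: 6.9
position: [0.4763, 0.0043, 0.0097]
tool_rot: [-0.706, -0.027, 0.028, 0.707]
ft_force: [-1.2, 3.0, 2.6]
grip_width: 0.0089
t 6.9 pos [0.4763 0.0043 0.0097] yaw 0.0778 F [-1.16  2.96  2.63] w 0.0089 q [-0.23  0.72  1.95  0.    0.47 -0.31] 
 shift mm [ 1.5  0.7 -2.4] turn 0.0007530934989952165
```

View pics/s10.png

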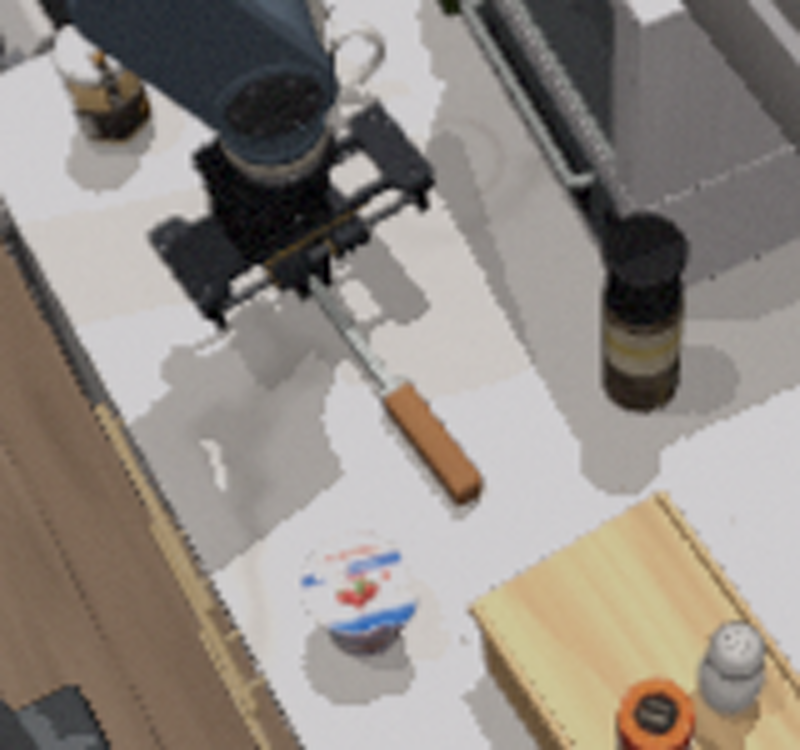

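View pics/t10.png

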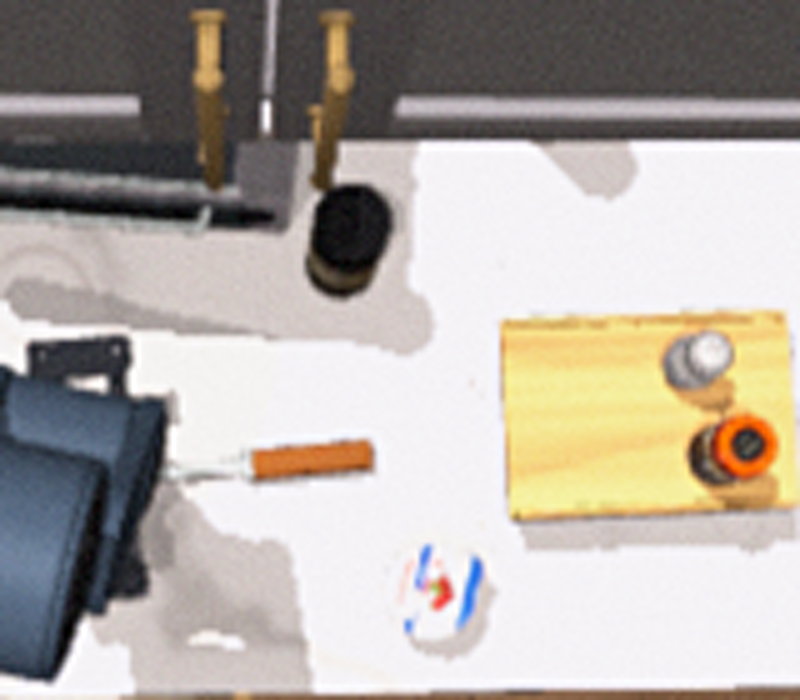

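The pole is out, with its tail at about y=-0.2 and well clear of the shelf (handle in the top crop at 250-372, row 460). Now I release, lift and move over the handle.

```bash
python3 -m creep '[[[0,0,0],0,0.6],[[0,0,0],0,0.6],[[0,0,0],0,0.6],[[0,0,0],0,0.6],[[0,-10,0],0,0.6],[[0,-30,0],0,0.6],[[0,-40,0],0,0.6],[[0,-30,0],0,0.6]]'
python3 -m creep '[[[0,-20,-10],0,0.6],[[0,0,-30],0,0.6],[[0,0,-40],0,0.6],[[0,0,-40],0,0.6],[[0,0,-30],0,0.6],[[0,0,-10],0,0.6],[[0,0,0],0,0.6]]'
python3 - <<'E'
from h import *
np.set_printoptions(precision=4,suppress=True)
go([.489,-.156,.06],.077)
s=Cam("side");t=Cam("top")
s.crop(180,150,300,270,6,"pics/s11.png");t.crop(200,170,300,260,8,"pics/t11.png")
E
```

```text
time: 7.8
position: [0.4781, 0.0022, 0.1218]
tool_rot: [0.707, 0.027, -0.026, -0.706]
ft_force: [0.8, -0.7, 0.6]
grip_width: 0.0513
time: 8.5
position: [0.4901, -0.1584, 0.1399]
tool_rot: [0.707, 0.026, -0.026, -0.707]
ft_force: [0.7, 0.4, 0.3]
grip_width: 0.0522
t 8.5 pos [ 0.4901 -0.1584  0.1399] yaw 0.0734 F [0.72 0.43 0.28] w 0.0522 q [-0.53  0.5   1.79  0.    0.85 -0.6 ] 
 shift mm [-1.  79.9  2.5] turn -0.0036212171426259765
```

View pics/s11.png

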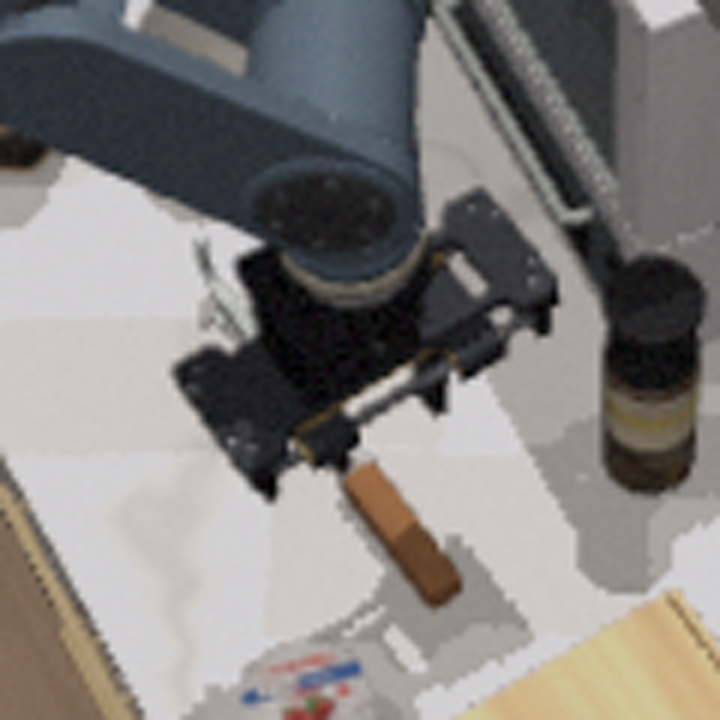

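View pics/t11.png

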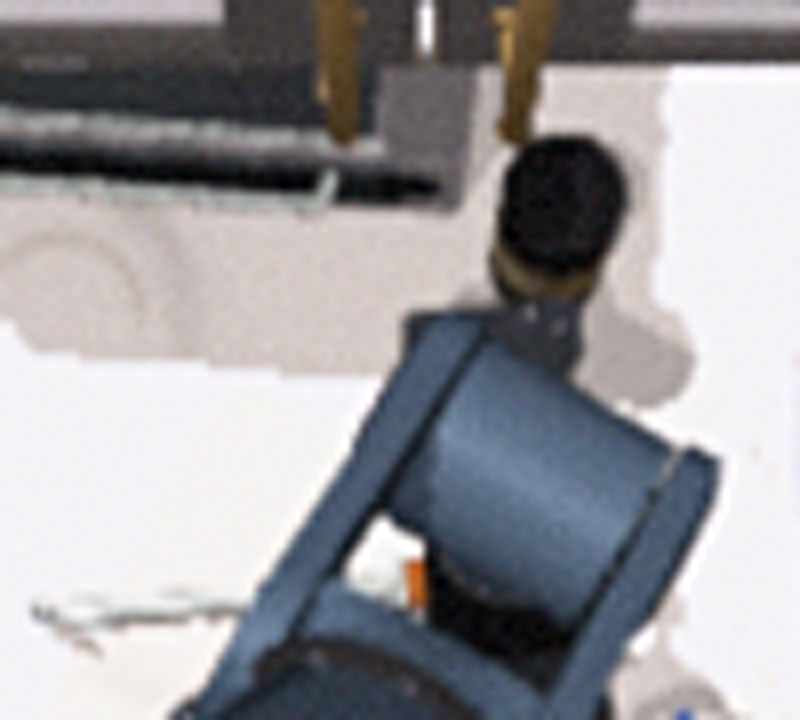

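```bash
python3 - <<'E'
from h import *
from scipy.optimize import least_squares
np.set_printoptions(precision=4,suppress=True)
s=Cam("side");t=Cam("top")
print("handle ends t",t.onz((250,242.6),.028),t.onz((274.4,241),.028))
print("tip t",t.onz((204.6,246),.066),"s",s.onz((213.8,190.5),.066))
print("s handle end near tail bottom",s.onz((180+440/6,150+600/6),0), "handle front end top", s.onz((180+357/6,150+472/6),.028))
E
```

```text
handle ends t [ 0.4848 -0.1153  0.028 ] [ 0.4901 -0.2085  0.028 ]
tip t [0.4711 0.0517 0.066 ] s [0.473  0.0458 0.066 ]
s handle end near tail bottom [ 0.4917 -0.2038  0.    ] handle front end top [ 0.4853 -0.119   0.028 ]
```

```bash
python3 -m creep '[[[-2,20,-1],0,0.6],[[0,30,0],0,0.6],[[0,30,0],0,0.6],[[0,25,0],0,0.6],[[0,20,0],0,0.6],[[0,9,0],0,0.6],[[0,0,0],0,0.6],[[0,0,0],0,0.6]]'
python3 - <<'E'
from h import *
go([.4875,-.160,.005],.075)
E
```

```text
time: 9.5
position: [0.4886, -0.1579, 0.0061]
tool_rot: [0.707, 0.027, -0.027, -0.706]
ft_force: [-0.6, -0.1, 0.0]
grip_width: 0.0522
t 9.5 pos [ 0.4886 -0.1579  0.0061] yaw 0.0769 F [-0.62 -0.13  0.01] w 0.0522 q [-0.53  0.75  1.86  0.    0.54 -0.61] 
 shift mm [-1.2  1.1 -2. ] turn 0.0019078406497987643
```

```bash
python3 -m creep '[[[-1,1,-2],0,0.6],[[0,0,0],0,0.1],[[0,0,0],0,0.1],[[0,0,0],0,0.1],[[0,0,0],0,0.1],[[0,0,0],0,0.1],[[0,0,0],0,0.1]]' 50
```

```text
time: 10.2
position: [0.4879, -0.1607, 0.0048]
tool_rot: [0.707, 0.027, -0.026, -0.706]
ft_force: [1.2, -0.3, 2.6]
grip_width: 0.0239
```

```bash
python3 -m creep '[[[0,-10,0],0,0.1],[[0,-20,0],0,0.1],[[0,-20,0],0,0.1],[[0,-20,0],0,0.1],[[0,-20,0],0,0.1],[[0,-10,0],0,0.1],[[0,0,0],0,0.1]]'
python3 - <<'E'
from h import *
go([.4,0,.15],-1.57)
s=Cam("side");t=Cam("top")
s.crop(180,150,300,270,6,"pics/s12.png");t.crop(190,170,290,260,8,"pics/t12.png")
E
```

```text
time: 10.9
position: [0.4878, -0.1607, 0.1058]
tool_rot: [0.707, 0.028, -0.026, -0.706]
ft_force: [-0.6, -0.1, -2.3]
grip_width: 0.0238
t 10.9 pos [ 0.4878 -0.1607  0.1058] yaw 0.0763 F [-0.55 -0.06 -2.27] w 0.0238 q [-0.54  0.56  1.82 -0.    0.76 -0.61] 
 shift mm [-75.2 -44.6 166.8] turn 1.646302862163862
```

View pics/s12.png

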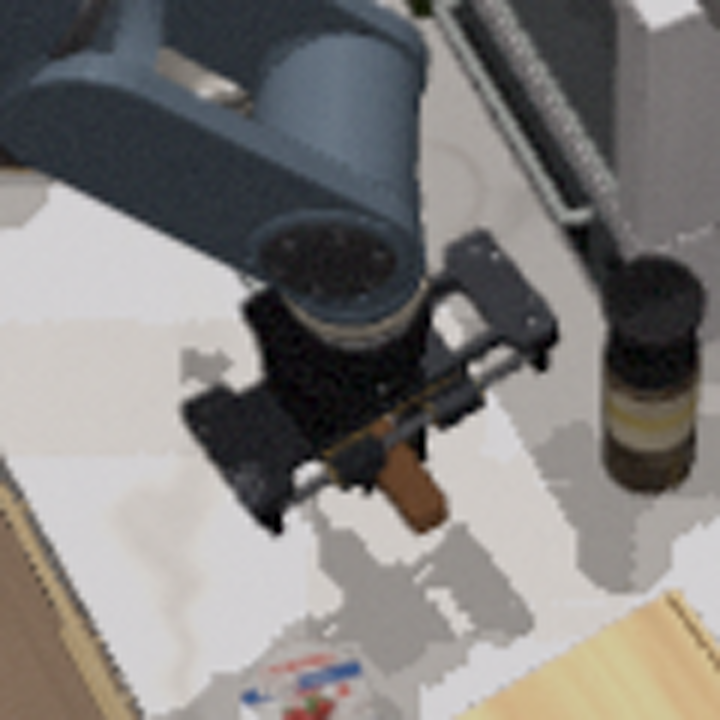

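View pics/t12.png

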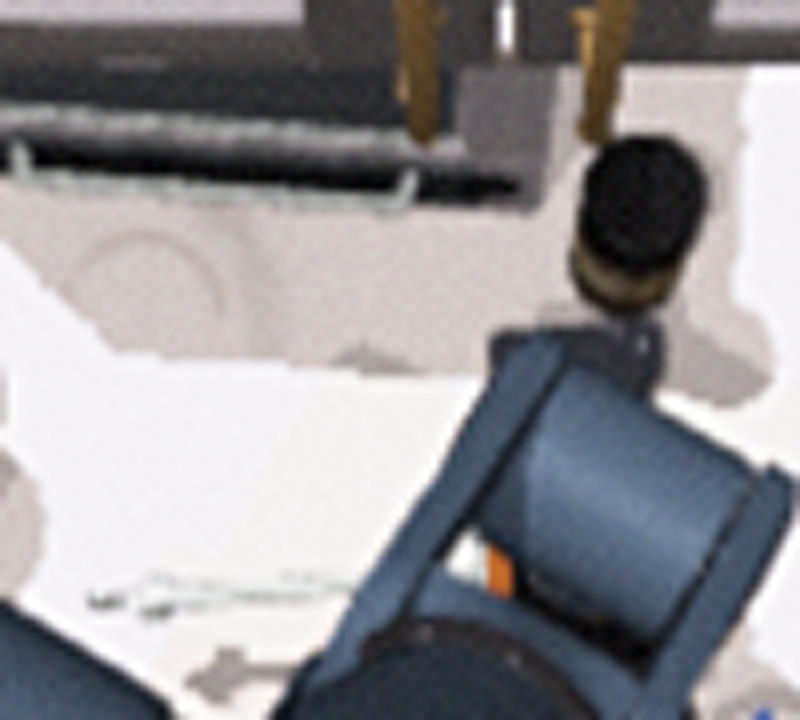

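The pole is held: 23.9 mm wide, with its weight on the wrist. Next I fit the oven to the first, unobstructed pictures.

```bash
cat >> h.py <<'E'
class Old(Cam):
    def __init__(s,name,fn):
        Cam.__init__(s,name); s.img=cv2.imread(fn)
def ovenlines(p,th):
    # oven p: x,y,yaw of origin ; local mm
    L=[]
    L+=[([[-100,-150,0],[-100,150,0],[-100,150,360],[-100,-150,360],[-100,-150,0]],(0,0,255)),
        ([[-100,-112,155],[-100,112,155],[-100,112,330],[-100,-112,330],[-100,-112,155]],(0,255,0)),
        ([[-100,-150,360],[100,-150,360]],(0,0,255)),([[-100,-150,0],[100,-150,0]],(0,0,255))]
    L+=flaplines(th)
    return L
def fl(a,h,th,y):  # a: forward dist from mid plane, h height above hinge
    return [-94+h*np.sin(th)-a*np.cos(th), y, 155+h*np.cos(th)+a*np.sin(th)]
def flaplines(th):
    f=[fl(4,0,th,-109),fl(4,0,th,109),fl(4,155,th,109),fl(4,155,th,-109),fl(4,0,th,-109)]
    ph=np.linspace(0,2*np.pi,40)
    r=[fl(44+21*np.cos(a),125,th,21*np.sin(a)) for a in ph]; r2=[fl(44+16*np.cos(a),125,th,16*np.sin(a)) for a in ph]
    return [(f,(255,0,0)),(r,(255,0,255)),(r2,(255,255,0))]
def overlay(cam,lines,p,box,F,fn):
    x0,y0,x1,y1=box; im=cv2.resize(cam.img[y0:y1,x0:x1],None,fx=F,fy=F,interpolation=cv2.INTER_CUBIC)
    for l,c in lines: draw(cam,im,T(p,l),np.array([x0,y0]),F,c)
    cv2.imwrite(fn,im)
E
python3 - <<'E'
from h import *
s=Old("side","pics/side0.png");t=Old("top","pics/top0.png")
p=[.772,.008,-.04]
overlay(s,ovenlines(p,.5),p,(235,85,325,205),6,"pics/so1.png")
overlay(t,ovenlines(p,.5),p,(150,150,280,210),6,"pics/to1.png")
E
```

```text
(no output)
```

View pics/so1.png

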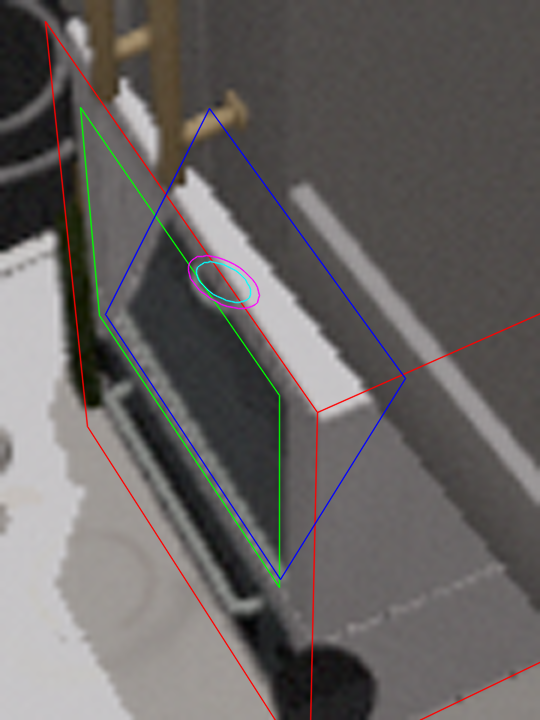

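View pics/to1.png

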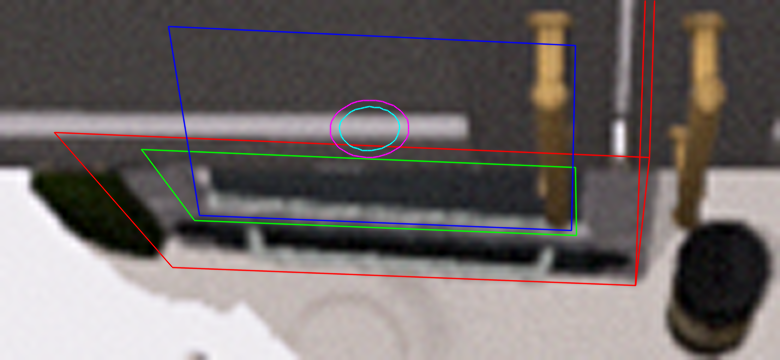

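```bash
python3 - <<'E'
from h import *
s=Old("side","pics/side0.png");t=Old("top","pics/top0.png")
t.crop(165,165,265,205,8,"pics/t13.png"); s.crop(240,135,320,205,10,"pics/s13.png")
E
```

```text
(no output)
```

View pics/t13.png

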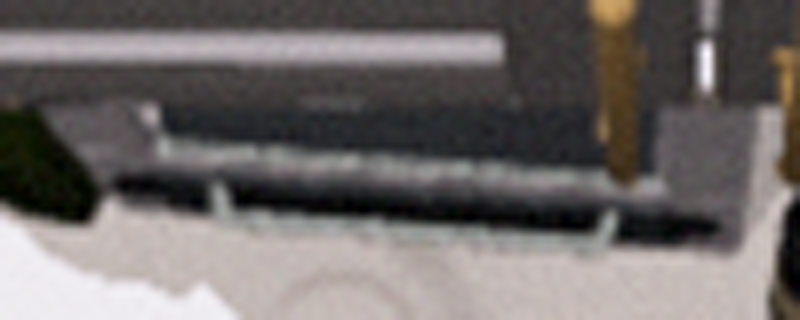

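View pics/s13.png

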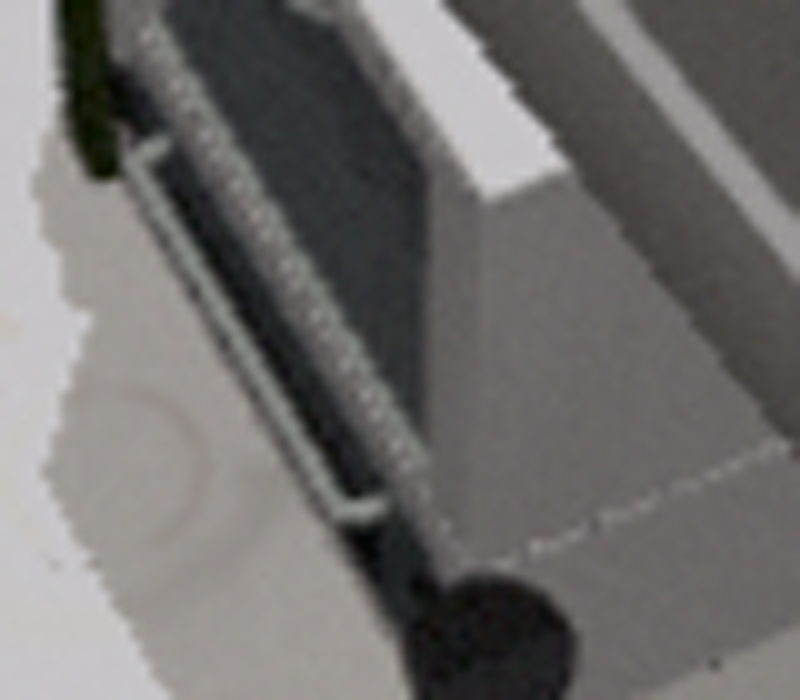

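```bash
python3 - <<'E'
from h import *
from scipy.optimize import least_squares
np.set_printoptions(precision=4,suppress=True)
s=Old("side","pics/side0.png");t=Old("top","pics/top0.png")
def ld(cam,p,a,b,u):
    A,B=cam.proj(T(p,[a,b])); d=(B-A)/np.linalg.norm(B-A); v=np.array(u)-A; return d[0]*v[1]-d[1]*v[0]
def res(p,sep=False):
    r=list(s.proj(T(p,[-100,-150,360]))[0]-(288.7,154.6))
    for u in [(264.3,116.8),(285,150)]: r.append(ld(s,p,(-100,-150,360),(-100,150,360),u))
    for u in [(303,204.3),(319,198)]: r.append(ld(s,p,(-100,-150,0),(100,-150,0),u))
    for u in [(282.8,152),(282.8,176)]: r.append(ld(s,p,(-100,-112,155),(-100,-112,330),u))
    r+=list(t.proj(T(p,[-100,-150,0]))[0]-(257.5,195.8))
    r.append(ld(t,p,(-100,-150,0),(-100,-150,300),(259.4,178.75)))
    r.append(ld(t,p,(-100,-150,0),(-100,150,0),(178.75,189.6)))
    for u in [(185.6,183.1),(247.5,188.1)]: r.append(ld(t,p,(-99,-112,155),(-99,112,155),u))
    r.append(ld(t,p,(-100,-112,155),(-100,-112,330),(247.3,182)))
    return r
f=least_squares(res,[.772,.008,-.04]); print(f.x,np.degrees(f.x[2])); print(f.fun)
p=f.x
# ring: solve theta from side pixel given ring rim; pick by fitting outline
for th in (.45,.5,.55,.6,.65,.7): print(th, s.proj(T(p,fl(44,125,th,0))), s.proj(T(p,fl(65,125,th,0))))
overlay(s,ovenlines(p,.6),p,(235,85,325,205),6,"pics/so2.png")
overlay(s,flaplines(.6),p,(250,110,290,150),14,"pics/so3.png")
overlay(t,ovenlines(p,.6),p,(150,150,280,210),6,"pics/to2.png")
E
```

```text
[ 0.7788  0.0005 -0.0731] -4.188391702785206
[ 0.0287 -0.7347 -0.4135 -1.0354 -2.2984 -1.5402  0.0525  0.2317 -1.0579
  0.8119  0.8759  1.49    0.0461 -0.4698  0.6235]
0.45 [[272.6458 132.2072]] [[267.3267 132.4282]]
0.5 [[274.4616 131.674 ]] [[269.2946 131.6468]]
0.55 [[276.2579 131.2142]] [[271.2582 130.9398]]
0.6 [[278.0291 130.8291]] [[273.2112 130.3092]]
0.65 [[279.77   130.5192]] [[275.1477 129.7566]]
0.7 [[281.4755 130.2851]] [[277.0617 129.2832]]
```

View pics/so2.png

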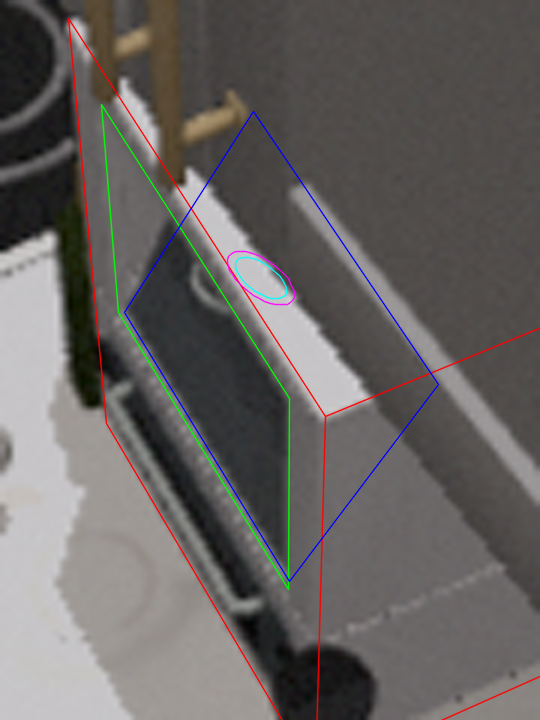

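View pics/so3.png

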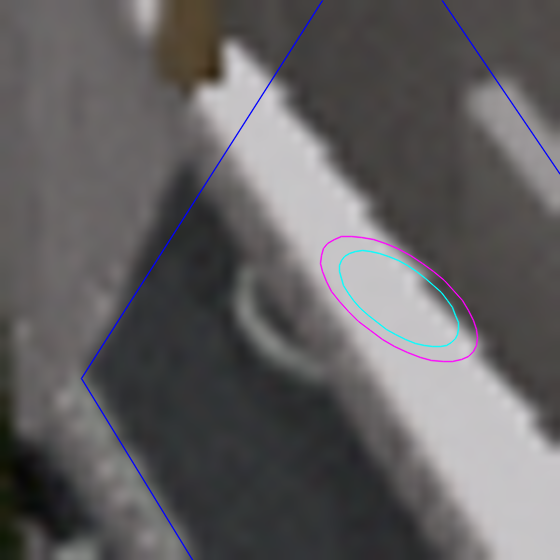

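View pics/to2.png

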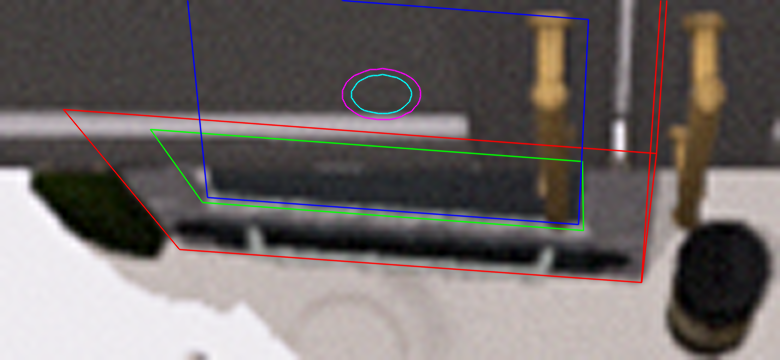

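```bash
cat > fit.py <<'E'
from h import *
from scipy.optimize import least_squares
np.set_printoptions(precision=4,suppress=True)
s=Old("side","pics/side0.png");t=Old("top","pics/top0.png")
def ld(cam,p,a,b,u):
    A,B=cam.proj(T(p,[a,b])); d=(B-A)/np.linalg.norm(B-A); v=np.array(u)-A; return d[0]*v[1]-d[1]*v[0]
arc=[(250+a/14,110+b/14) for a,b in [(245,290),(250,315),(265,340),(290,360),(315,370)]]
def ringres(p,th):
    ph=np.linspace(0,2*np.pi,360); u=s.proj(T(p,[fl(44+18.5*np.cos(a),125,th,18.5*np.sin(a)) for a in ph]))
    c=u.mean(0); out=[]
    for q in arc:
        d=np.linalg.norm(u-q,axis=1); i=d.argmin(); out.append(d[i]*np.sign(np.linalg.norm(np.array(q)-c)-np.linalg.norm(u[i]-c)))
    return out
def res(x,base=True):
    p=x[:3];th=x[3]
    r=list(s.proj(T(p,[-100,-150,360]))[0]-(288.7,154.6))
    for u in [(264.3,116.8),(285,150)]: r.append(ld(s,p,(-100,-150,360),(-100,150,360),u))
    for u in [(282.8,152),(282.8,176)]: r.append(ld(s,p,(-100,-112,155),(-100,-112,330),u))
    for u in [(253.5,151.5),(274.5,186.5)]: r.append(ld(s,p,(-119,-80,115),(-119,80,115),u))
    for u in [(193.1,191.9),(240.6,195)]: r.append(ld(t,p,(-119,-80,115),(-119,80,115),u))
    if base:
        r+=list(t.proj(T(p,[-100,-150,0]))[0]-(257.5,195.8))
        r.append(ld(t,p,(-100,-150,0),(-100,150,0),(178.75,189.6)))
    r.append(ld(t,p,(-100,-150,0),(-100,-150,300),(259.4,178.75)))
    for u in [(185.6,183.1),(247.5,188.1)]: r.append(ld(t,p,(-99,-112,155),(-99,112,155),u))
    r.append(ld(t,p,(-100,-112,155),(-100,-112,330),(247.3,182)))
    for u in [(250+100/14,110+355/14),(250+180/14,110+185/14)]: r.append(ld(s,p,fl(4,0,th,109),fl(4,155,th,109),u))
    return np.array(r+ringres(p,th))
if __name__=="__main__":
  for b in (True,False):
    f=least_squares(res,[.775,.003,-.06,.45],kwargs=dict(base=b)); print(f.x,np.degrees(f.x[2])); print(f.fun)
    p,th=f.x[:3],f.x[3]
    print("ring",T(p,fl(44,125,th,0)),"shut",T(p,fl(44,125,0,0)))
  L=ovenlines(p,th)+[([[-119,-85,115],[-119,85,115]],(0,255,255))]
  overlay(s,L,p,(235,85,325,205),6,"pics/so4.png"); overlay(s,flaplines(th),p,(250,110,290,150),14,"pics/so5.png"); overlay(t,L,p,(150,150,280,210),6,"pics/to4.png")
E
python3 fit.py
```

```text
[ 0.7784 -0.0036 -0.0832  0.4447] -4.7685736500628995
[ 0.0422  0.239  -0.4336 -0.5909 -0.0727  0.1165 -0.4949  0.0835 -0.7208
  0.0279 -0.2853  1.2661  1.1101 -0.1403 -0.2325 -0.1374 -0.298   0.3787
  0.3612  0.1433 -0.0454  0.0847  0.0874 -0.0737]
ring [[0.6988 0.003  0.2868]] shut [[0.6409 0.0078 0.28  ]]
[ 0.7777 -0.0034 -0.0809  0.4503] -4.632828997880903
[-0.0649  0.3098 -0.1934 -0.4475  0.0574  0.2362 -0.2436  0.2352 -0.463
  0.1741 -0.1746  0.0466 -0.0035 -0.3137  0.5417  0.4721  0.153  -0.0276
  0.0913  0.081  -0.0736]
ring [[0.6987 0.003  0.2867]] shut [[0.6401 0.0077 0.28  ]]
```

```bash
sleep 0
```

```text
(no output)
```

View pics/so4.png

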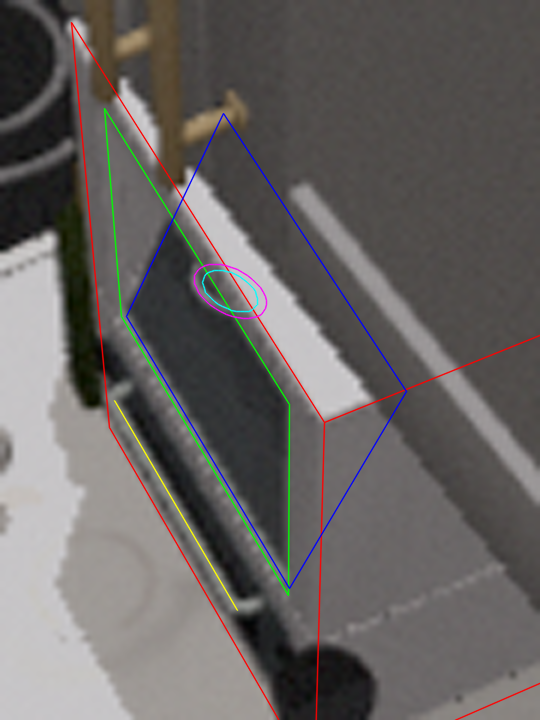

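View pics/so5.png

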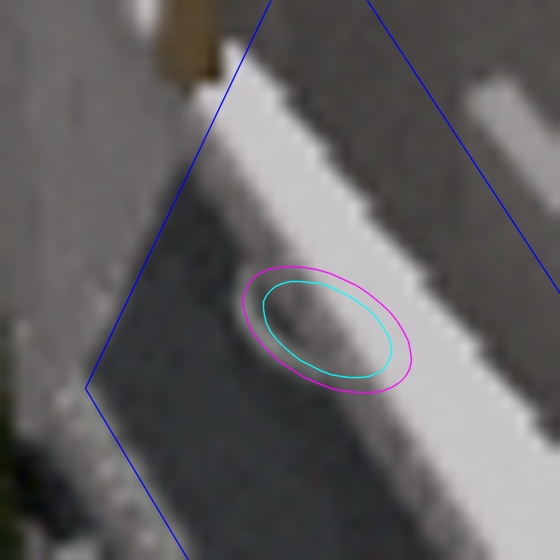

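View pics/to4.png

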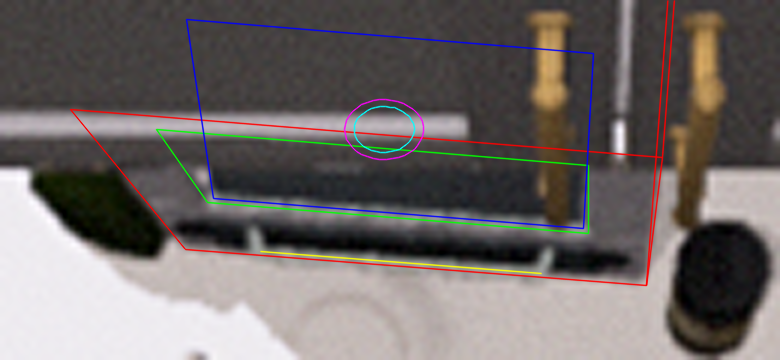

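The oven fit is now within half a pixel. The flap angle is 0.45, the ring is at (0.699, 0.003, 0.287), and the oven yaw is -4.7°. Plan: raise the pole, back off to x≈0.41, turn so the hook faces the oven, then approach with the tip just below the ring.

```bash
python3 -m creep '[[[0,-15,0],0,0.1],[[0,-25,0],0,0.1],[[0,-25,0],0,0.1],[[0,-25,0],0,0.1],[[0,-15,0],0,0.1],[[-5,0,10],0,0.1],[[-10,0,25],0,0.1]]'
python3 -m creep '[[[-10,0,25],0,0.1],[[-10,0,25],0,0.1],[[-10,0,25],0,0.1],[[-10,0,25],0,0.1],[[-5,0,25],0,0.1],[[0,0,10],0,0.1],[[0,0,0],0,0.1]]'
python3 -c "
from h import *
go([.41,.02,.214],-1.653)"
```

```text
time: 12.1
position: [0.4703, -0.1275, 0.2094]
tool_rot: [0.707, 0.027, -0.025, -0.706]
ft_force: [-0.1, 0.2, -2.7]
grip_width: 0.0236
time: 12.8
position: [0.4136, 0.0058, 0.2089]
tool_rot: [-0.706, -0.027, 0.028, 0.707]
ft_force: [0.5, 0.4, -2.3]
grip_width: 0.0234
t 12.8 pos [0.4136 0.0058 0.2089] yaw 0.0786 F [ 0.51  0.37 -2.34] w 0.0234 q [-0.26  0.27  1.95 -0.    0.93 -0.34] 
 shift mm [-2.4 -5.1 14.4] turn 1.7315746558475713
```

```bash
python3 -m creep '[[[0,0,0],0.10,0.1],[[0,0,0],0.14,0.1],[[0,0,0],0.14,0.1],[[0,0,0],0.14,0.1],[[0,0,0],0.14,0.1],[[0,0,0],0.14,0.1],[[0,0,0],0.14,0.1],[[0,0,0],0.14,0.1]]'
python3 -m creep '[[[0,0,0],0.14,0.1],[[0,0,0],0.14,0.1],[[0,0,0],0.14,0.1],[[0,0,0],0.14,0.1],[[0,0,0],0.09,0.1],[[0,0,0],0,0.1]]'
python3 - <<'E'
from h import *
go([.41,.02,.217],-1.653)
s=Cam("side");t=Cam("top")
s.crop(180,90,310,220,6,"pics/s14.png");t.crop(170,150,290,250,6,"pics/t14.png")
E
```

```text
time: 13.6
position: [0.4152, 0.0034, 0.2092]
tool_rot: [0.619, -0.342, 0.342, -0.619]
ft_force: [0.0, 0.9, -3.3]
grip_width: 0.0237
time: 14.2
position: [0.4151, 0.0036, 0.2092]
tool_rot: [-0.479, 0.521, -0.521, 0.478]
ft_force: [0.7, -0.3, -2.3]
grip_width: 0.0236
t 14.2 pos [0.4151 0.0036 0.2092] yaw -1.6549 F [ 0.72 -0.3  -2.28] w 0.0236 q [-0.26  0.27  1.95 -0.    0.93  1.39] 
 shift mm [-15.9  -7.8  -6.5] turn -0.0018534288258162945
```

View pics/s14.png

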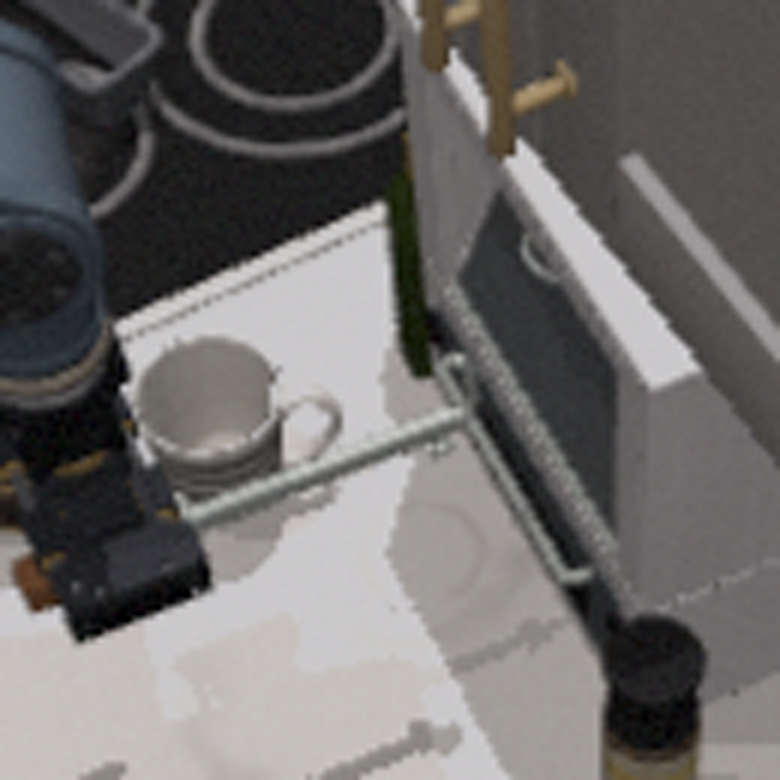

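View pics/t14.png

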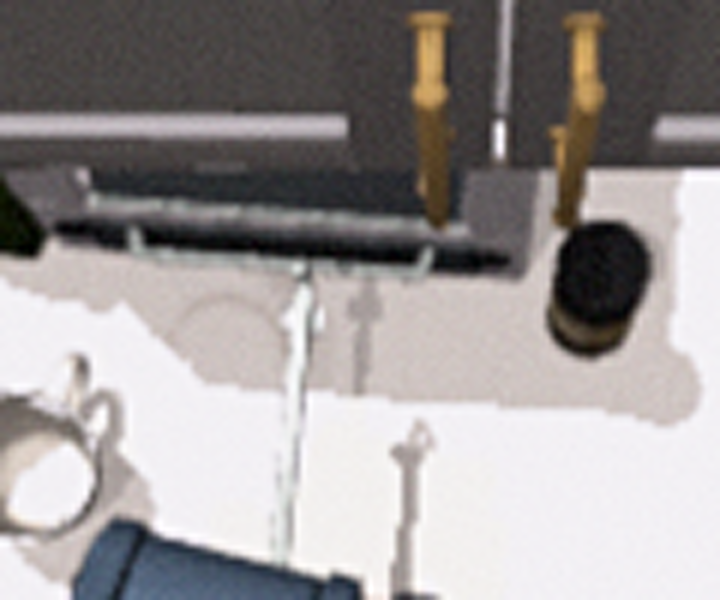

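The side view shows the pole pointing at the oven (end near crop (465,405)); the mug and bottle are untouched. I'll overlay the predicted in-hand pole to check for slip.

```bash
cat >> h.py <<'E'
def polelines(z0):
    L=[]
    for y in (-4.5,4.5): L+=[([[50,y,22+z0],[205,y,22+z0]],(0,0,255)),([[50,y,6+z0],[205,y,6+z0]],(0,200,0))]
    L+=[([[217,0,14+z0],[215,0,44+z0],[210,0,66+z0]],(255,0,0)),([[185,-11,z0],[199,-11,z0],[199,11,z0],[185,11,z0],[185,-11,z0]],(255,0,255)),
     ([[-50,-12,28+z0],[50,-12,28+z0],[50,12,28+z0],[-50,12,28+z0],[-50,-12,28+z0]],(0,165,255))]
    return L
def poleinhand(off=0.0,dyaw=0.0,dz=0.0048):
    o=robot.get_obs(); M=R.from_quat(o["tool_rot"]).as_matrix(); w=np.arctan2(M[1,0],M[0,0])+np.pi/2+dyaw
    P=o["position"]; return [P[0]-off*np.cos(w),P[1]-off*np.sin(w),w],(P[2]-dz)*1000
E
python3 - <<'E'
from h import *
s=Cam("side");t=Cam("top")
p,z0=poleinhand(); print(p,z0)
overlay(s,polelines(z0),p,(205,125,275,190),10,"pics/s15.png")
overlay(t,polelines(z0),p,(200,185,245,245),10,"pics/t15.png")
s.crop(245,135,275,175,15,"pics/s16.png")
E
```

```text
[np.float64(0.41475093889460435), np.float64(0.004162700588038679), np.float64(-0.08237106346004652)] 204.5836407980108
```

View pics/s15.png

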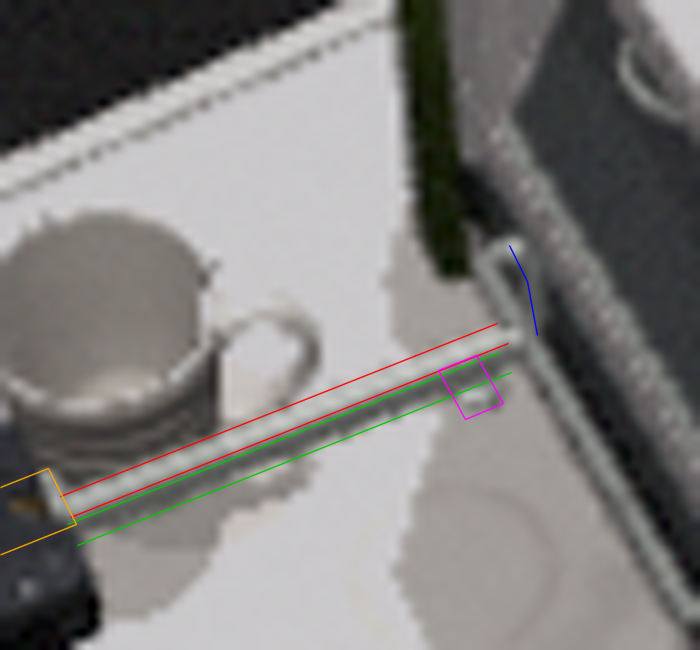

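View pics/t15.png

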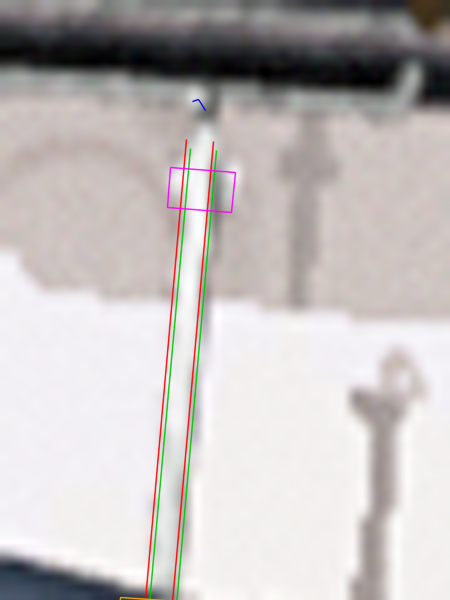

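View pics/s16.png

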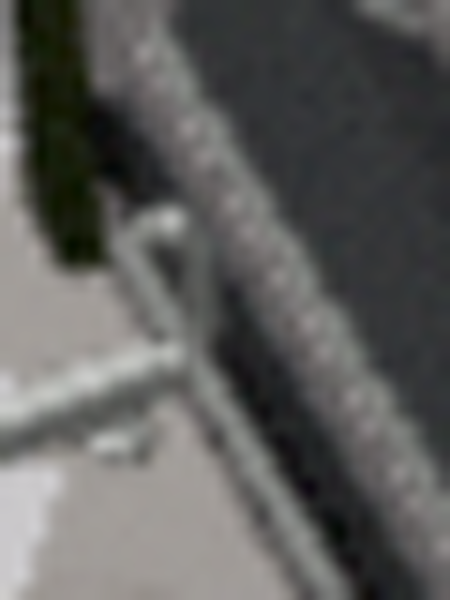

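The model matches to about 2 mm, so there was no slip. Next is the lateral and height correction, then a partial advance.

```bash
python3 -m creep '[[[-10,-4,0],0,0.1],[[-12,-4,0],0,0.1],[[0,0,10],0,0.1],[[0,0,12],0,0.1],[[0,0,12],0,0.1],[[0,0,6],0,0.1],[[0,0,0],0,0.1],[[0,0,0],0,0.1]]'
python3 - <<'E'
from h import *
go([.4847,.021,.217],-1.653)
s=Cam("side");t=Cam("top")
p,z0=poleinhand(); print(p,z0)
s.crop(235,105,295,165,13,"pics/s17.png")
overlay(s,polelines(z0),p,(235,105,295,165),13,"pics/s18.png")
t.crop(185,160,255,220,10,"pics/t17.png")
E
```

```text
time: 15.2
position: [0.4559, 0.0231, 0.2172]
tool_rot: [-0.479, 0.521, -0.52, 0.478]
ft_force: [0.1, 0.0, -2.7]
grip_width: 0.0232
t 15.2 pos [0.4559 0.0231 0.2172] yaw -1.6542 F [ 0.07  0.   -2.73] w 0.0232 q [-0.2   0.31  1.85 -0.    0.99  1.46] 
 shift mm [-0.3  0.1 28.8] turn -0.0012341129206028256
[np.float64(0.45555711438992463), np.float64(0.02317470661779956), np.float64(-0.08340557124076176)] 212.4797526143898
```

View pics/s17.png

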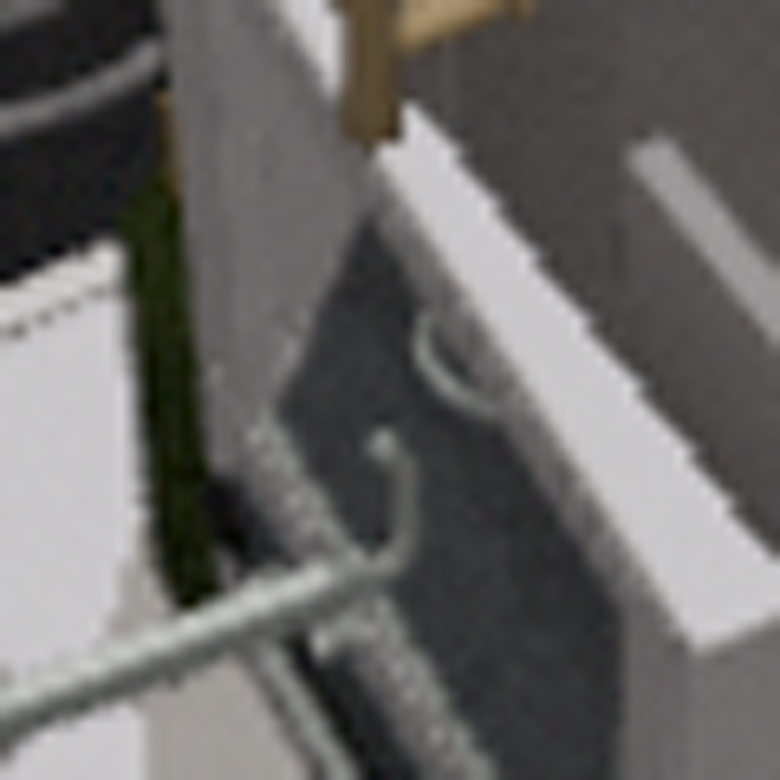

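View pics/s18.png

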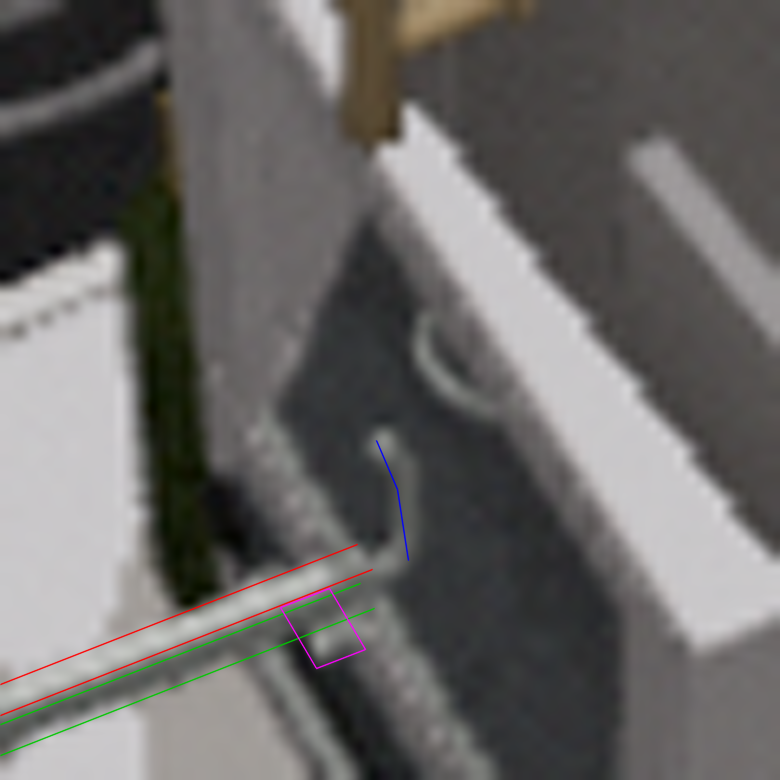

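View pics/t17.png

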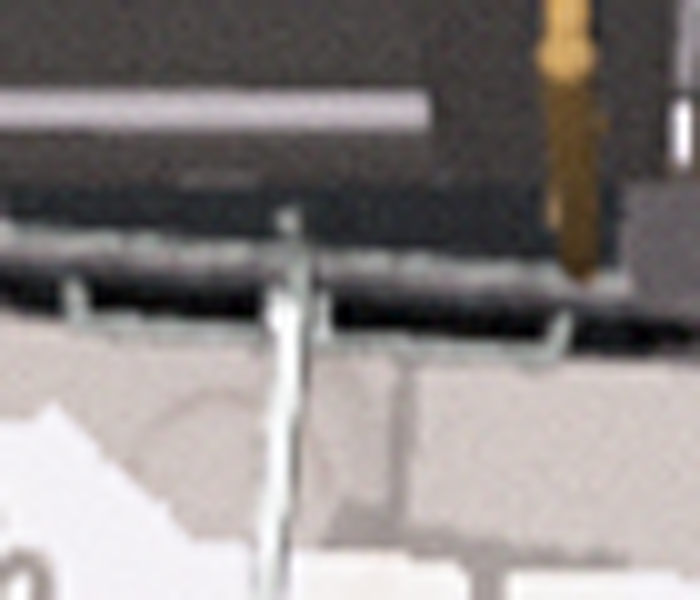

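The side view now shows the hook tip at crop (385,440), just in front of and below the ring (arc from (420,340) to (490,410)). Next: advance under the ring.

```bash
python3 -m creep '[[[0,0,8],0,0.1],[[0,0,8],0,0.1],[[0,0,7],0,0.1],[[0,0,4],0,0.1],[[0,0,0],0,0.1],[[0,0,0],0,0.1]]'
python3 - <<'E'
from h import *
go([.4847,.021,.248],-1.653)
s=Cam("side")
p,z0=poleinhand(); print(p,z0)
s.crop(245,105,295,155,14,"pics/s19.png")
E
```

```text
time: 15.9
position: [0.483, 0.021, 0.2174]
tool_rot: [-0.479, 0.521, -0.52, 0.479]
ft_force: [-0.6, -0.2, -3.1]
grip_width: 0.0235
t 15.9 pos [0.483  0.021  0.2174] yaw -1.654 F [-0.62 -0.22 -3.05] w 0.0235 q [-0.19  0.35  1.78 -0.    1.01  1.47] 
 shift mm [ -0.2 -30.6   1.7] turn -0.0009584952678070024
[np.float64(0.4827875684712943), np.float64(0.021020493237055054), np.float64(-0.08311880341606259)] 212.58210102167106
```

View pics/s19.png

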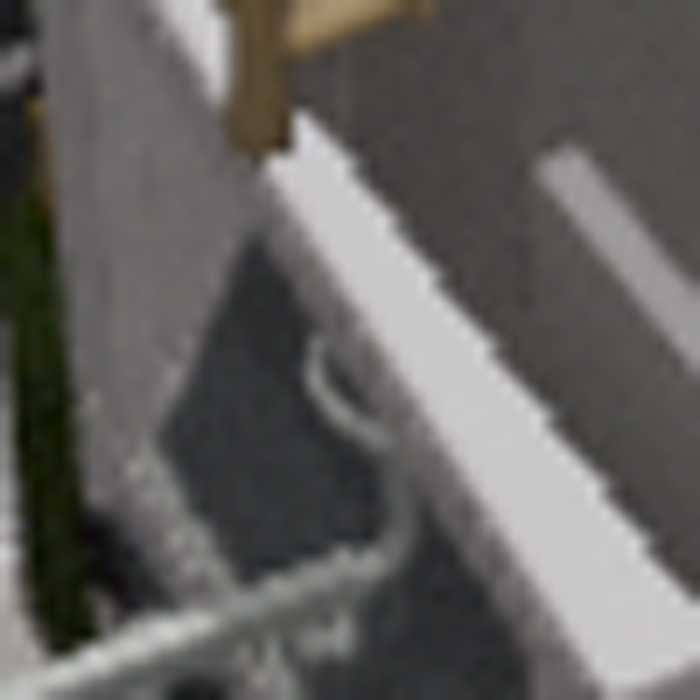

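```bash
python3 - <<'E'
from h import *
s=Cam("side")
p,z0=poleinhand()
po=[.7777,-.0034,-.0809]
print("now tip,base",s.proj(T(p,[[210,0,66+z0],[217,0,22+z0]])))
print("raised 30 hook",s.proj(T(p,[215,0,44+z0+30])),"ring",s.proj(T(po,fl(44,125,.45,0))))
lines=polelines(z0)
x0,y0,x1,y1=245,105,295,155;F=14
im=cv2.resize(s.img[y0:y1,x0:x1],None,fx=F,fy=F,interpolation=cv2.INTER_CUBIC)
for l,c in lines: draw(s,im,T(p,l),np.array([x0,y0]),F,c)
for l,c in flaplines(.45)[1:]: draw(s,im,T(po,l),np.array([x0,y0]),F,c)
cv2.imwrite("pics/s20.png",im)
E
```

```text
now tip,base [[271.05983259 135.36032809]
 [273.20053057 143.15949755]]
raised 30 hook [[272.404278 133.220213]] ring [[272.88494193 133.01955508]]
```

View pics/s20.png

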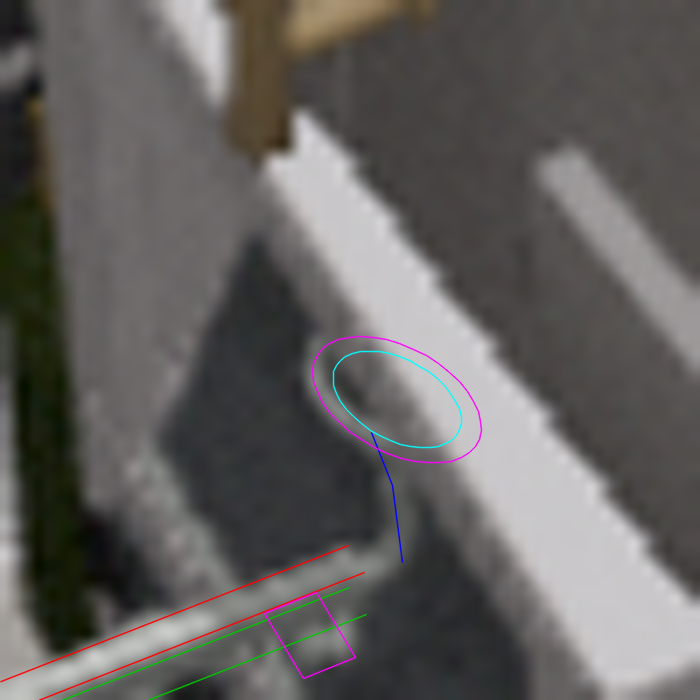

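```bash
python3 -m creep '[[[0,-5,0],0,0.1],[[0,-6,0],0,0.1],[[0,-4,0],0,0.1],[[0,0,0],0,0.1]]'
python3 -m creep '[[[0,-5,0],0,0.1],[[0,-6,0],0,0.1],[[0,-5,0],0,0.1],[[0,0,0],0,0.1],[[0,0,0],0,0.1]]'
python3 - <<'E'
from h import *
go([.4847,.021,.248],-1.653)
s=Cam("side")
p,z0=poleinhand(); print(p,z0)
s.crop(245,105,295,155,14,"pics/s21.png")
E
```

```text
time: 16.4
position: [0.4838, 0.0208, 0.2336]
tool_rot: [0.478, -0.52, 0.521, -0.479]
ft_force: [0.2, -0.1, -2.5]
grip_width: 0.0239
time: 16.9
position: [0.4833, 0.0209, 0.2487]
tool_rot: [0.479, -0.52, 0.52, -0.479]
ft_force: [-0.3, 0.2, -2.2]
grip_width: 0.0234
t 16.9 pos [0.4833 0.0209 0.2487] yaw -1.654 F [-0.26  0.24 -2.2 ] w 0.0234 q [-0.19  0.3   1.75 -0.    1.09  1.47] 
 shift mm [-0.2  0.7  1.4] turn -0.0009976166640539574
[np.float64(0.4830941560466871), np.float64(0.020933814240719915), np.float64(-0.08318670102925596)] 243.72781503765236
```

View pics/s21.png

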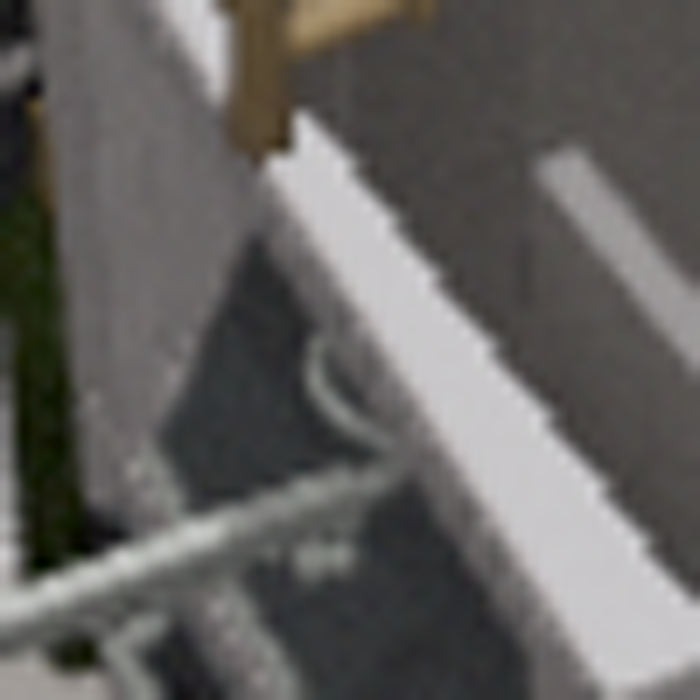

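No contact force, and the finger has gone up behind the ring's front rim. Now I pull back along the pole and watch the force.

```bash
python3 -m creep '[[[0,0,-5],0,0.1],[[0,0,-5],0,0.1],[[0,0,-5],0,0.1],[[0,0,-5],0,0.1]]'
python3 -m creep '[[[0,0,-5],0,0.1],[[0,0,-5],0,0.1],[[0,0,-5],0,0.1],[[0,0,-5],0,0.1]]'
python3 - <<'E'
from h import *
go([.4847,.021,.248],-1.653)
s=Cam("side")
s.crop(235,105,295,165,13,"pics/s22.png")
E
```

```text
time: 17.35
position: [0.4636, 0.0225, 0.2488]
tool_rot: [0.478, -0.52, 0.521, -0.479]
ft_force: [2.9, -0.1, -2.0]
grip_width: 0.0236
time: 17.75
position: [0.4429, 0.0243, 0.2486]
tool_rot: [-0.479, 0.52, -0.52, 0.479]
ft_force: [3.1, -0.8, -2.9]
grip_width: 0.0237
t 17.75 pos [0.4429 0.0243 0.2486] yaw -1.654 F [ 3.07 -0.81 -2.92] w 0.0237 q [-0.2   0.25  1.83 -0.    1.06  1.46] 
 shift mm [-0.2  0.6 41.9] turn -0.0009601345691550023
```

View pics/s22.png

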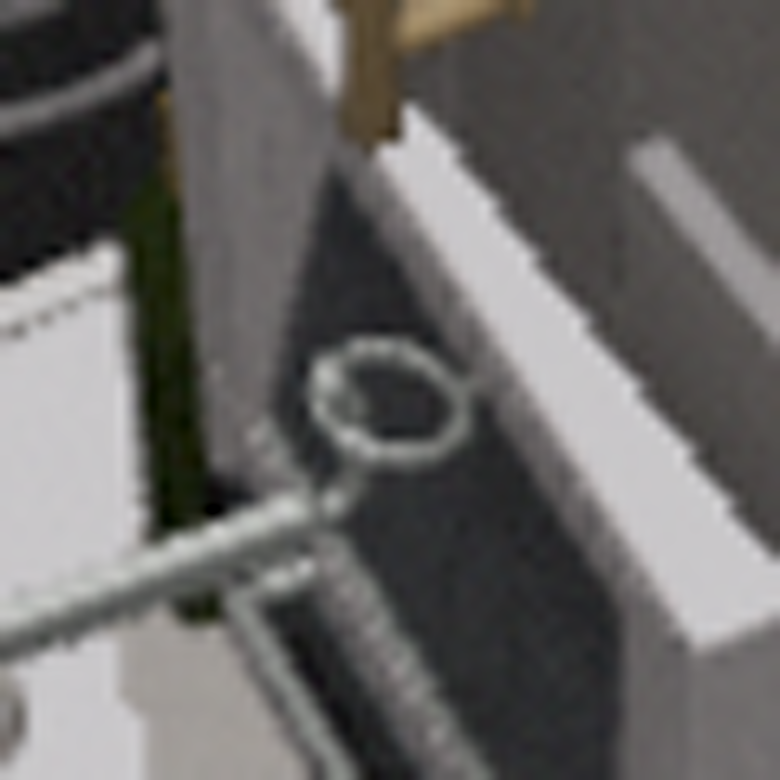

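The whole ring is visible at crop (390,400) with the finger through it on the outer side at (345,400), and the flap is following at about 3 N. I continue pulling.

```bash
python3 -m creep '[[[0,0,-5],0,0.1],[[0,0,-5],0,0.1],[[0,0,-5],0,0.1],[[0,0,-4],0,0.1]]'
python3 -m creep '[[[0,0,-4],0,0.1],[[0,0,-3],0,0.1],[[0,0,0],0,0.1]]'
python3 -m creep '[[[0,0,-3],0,0.1],[[0,0,0],0,0.1]]'
python3 - <<'E'
from h import *
go([.4130,.021,.248],-1.653)
s=Cam("side")
s.crop(235,105,295,165,13,"pics/s23.png")
E
```

```text
time: 18.2
position: [0.4237, 0.0259, 0.2484]
tool_rot: [-0.479, 0.521, -0.52, 0.479]
ft_force: [3.3, -0.1, -3.7]
grip_width: 0.0237
time: 18.5
position: [0.4167, 0.0265, 0.2485]
tool_rot: [-0.479, 0.521, -0.52, 0.479]
ft_force: [1.1, 0.1, -3.8]
grip_width: 0.0238
time: 18.7
position: [0.4142, 0.0266, 0.2486]
tool_rot: [-0.479, 0.52, -0.52, 0.479]
ft_force: [1.2, 0.3, -2.6]
grip_width: 0.0238
t 18.7 pos [0.4142 0.0266 0.2486] yaw -1.6541 F [ 1.18  0.32 -2.63] w 0.0238 q [-0.21  0.2   1.89 -0.    1.04  1.45] 
 shift mm [ 5.7  0.6 -0.7] turn -0.001106233909181853
```

View pics/s23.png

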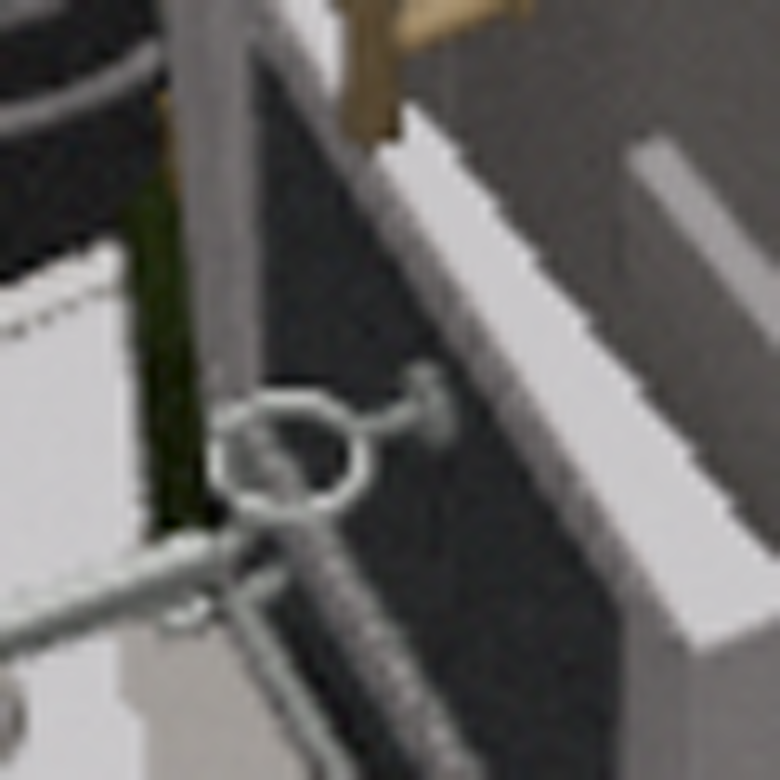

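Nearly shut. The last few millimetres go in small steps until the stop is felt.

```bash
python3 -m creep '[[[0,0,-2],0,0.1],[[0,0,0],0,0.1]]'
python3 -m creep '[[[0,0,-2],0,0.1],[[0,0,0],0,0.1]]'
```

```text
time: 18.95
position: [0.4123, 0.0268, 0.2485]
tool_rot: [-0.479, 0.52, -0.52, 0.479]
ft_force: [2.8, 0.3, -4.0]
grip_width: 0.024
time: 19.15
position: [0.4101, 0.027, 0.2485]
tool_rot: [-0.479, 0.52, -0.52, 0.479]
ft_force: [1.8, 0.1, -3.1]
grip_width: 0.0234
```

```bash
python3 -m creep '[[[0,0,-2],0,0.1],[[0,0,0],0,0.1]]'
python3 -m creep '[[[0,0,-1.5],0,0.1],[[0,0,0],0,0.1]]'
python3 - <<'E'
from h import *
go([.4130,.021,.248],-1.653)
s=Cam("side")
s.crop(235,105,295,165,13,"pics/s24.png")
po=[.7777,-.0034,-.0809]
overlay(s,flaplines(0),po,(235,105,295,165),13,"pics/s25.png")
E
```

```text
time: 19.35
position: [0.4095, 0.0269, 0.2488]
tool_rot: [0.478, -0.52, 0.521, -0.479]
ft_force: [5.1, 0.3, -4.2]
grip_width: 0.0239
time: 19.55
position: [0.4094, 0.0267, 0.2493]
tool_rot: [0.477, -0.519, 0.522, -0.48]
ft_force: [7.3, -0.3, -4.0]
grip_width: 0.0235
t 19.55 pos [0.4094 0.0267 0.2493] yaw -1.6544 F [ 7.3  -0.27 -3.95] w 0.0235 q [-0.21  0.19  1.91  0.    1.03  1.45] 
 shift mm [5.4 1.3 4.1] turn -0.0013969981519363905
```

View pics/s25.png

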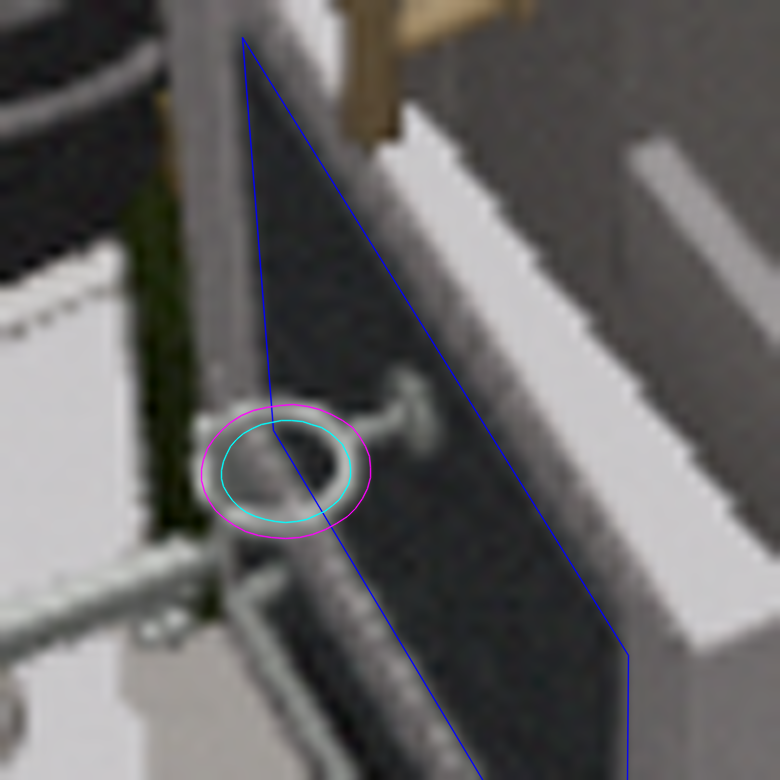

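The flap is on its stop: force went from 1.8 to 7.3 N with no travel, and the overlay of the shut model coincides with the ring. One more firm tug, then relax to mid-hole.

```bash
python3 -m creep '[[[0,0,-2],0,0.1],[[0,0,0],0,0.1]]'
python3 -m creep '[[[0,0,5],0,0.1],[[0,0,5],0,0.1],[[0,0,5],0,0.1],[[0,0,0],0,0.1],[[0,0,0],0,0.1]]'
python3 - <<'E'
from h import *
go([.4130,.021,.205],-1.653)
s=Cam("side")
s.crop(235,105,295,165,13,"pics/s26.png")
E
```

```text
time: 19.8
position: [0.4093, 0.0266, 0.2499]
tool_rot: [0.476, -0.518, 0.523, -0.481]
ft_force: [9.6, -0.8, -3.5]
grip_width: 0.0232
time: 20.3
position: [0.4194, 0.0263, 0.2483]
tool_rot: [-0.479, 0.521, -0.52, 0.478]
ft_force: [-0.7, 1.1, -2.7]
grip_width: 0.0235
t 20.3 pos [0.4194 0.0263 0.2483] yaw -1.6539 F [-0.67  1.09 -2.73] w 0.0235 q [-0.2   0.21  1.88 -0.    1.05  1.45] 
 shift mm [ 5.8 43.3 -5.9] turn -0.0008752896660224607
```

View pics/s26.png

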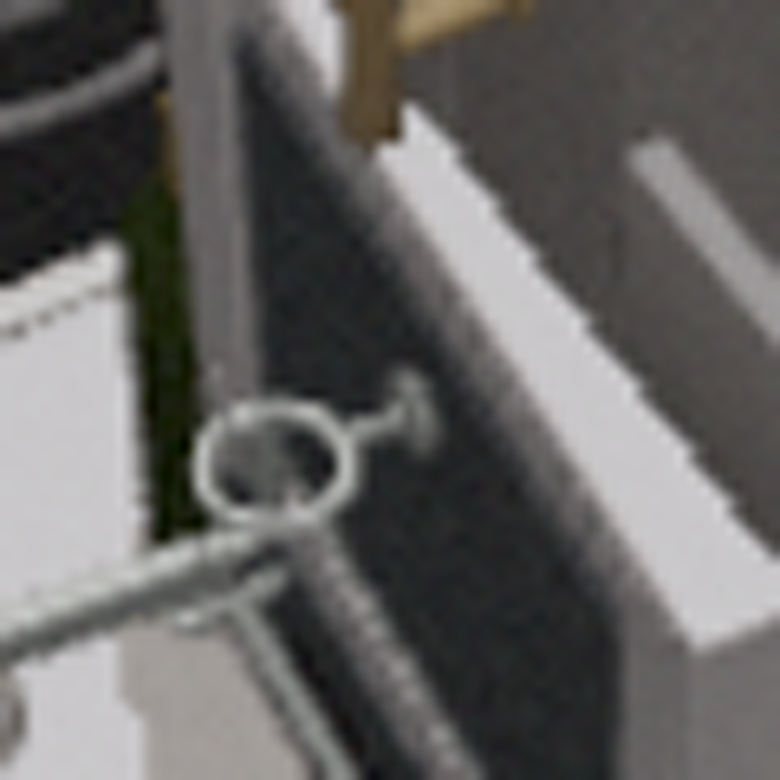

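The finger is about mid-hole and the flap stays shut. I lower straight down to unhook.

```bash
python3 -m creep '[[[0,6,0],0,0.1],[[0,8,0],0,0.1],[[0,8,0],0,0.1],[[0,0,0],0,0.1]]'
python3 -m creep '[[[0,8,0],0,0.1],[[0,8,0],0,0.1],[[0,8,0],0,0.1],[[0,4,0],0,0.1],[[0,0,0],0,0.1]]'
python3 - <<'E'
from h import *
go([.4130,.021,.205],-1.653)
s=Cam("side")
s.crop(235,105,295,165,13,"pics/s27.png")
E
```

```text
time: 20.75
position: [0.4186, 0.0264, 0.2251]
tool_rot: [-0.48, 0.521, -0.519, 0.478]
ft_force: [0.1, 1.0, -2.7]
grip_width: 0.0233
time: 21.25
position: [0.4194, 0.0263, 0.1978]
tool_rot: [-0.479, 0.521, -0.52, 0.478]
ft_force: [0.4, 0.1, -2.2]
grip_width: 0.0235
t 21.25 pos [0.4194 0.0263 0.1978] yaw -1.654 F [ 0.43  0.13 -2.22] w 0.0235 q [-0.2   0.29  1.95 -0.    0.9   1.45] 
 shift mm [ 5.8 -7.2 -5.9] turn -0.001028838386671005
```

View pics/s27.png

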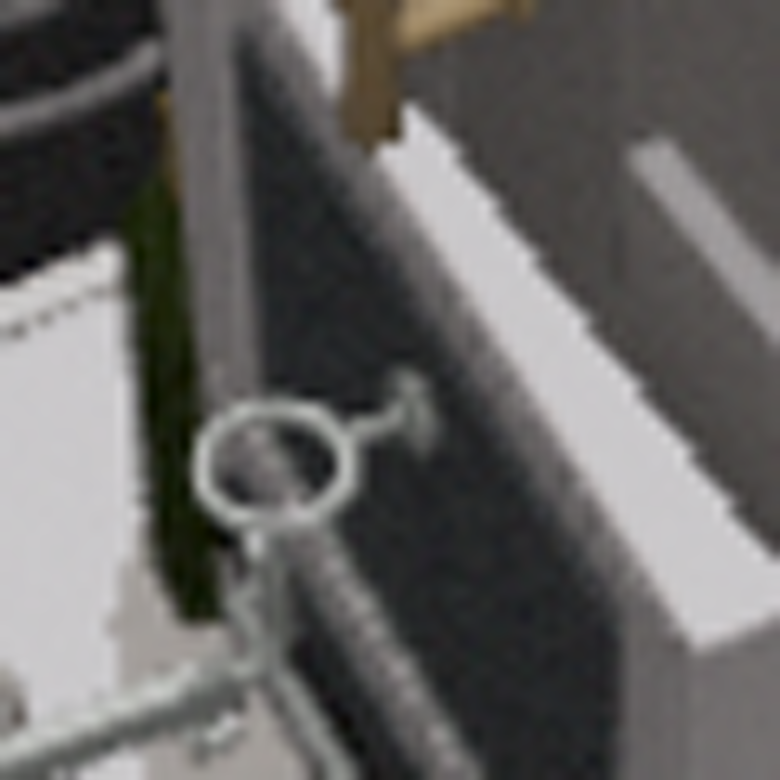

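Unhooked: the tip is at crop (255,540), below the ring, and the ring has not moved. I back off 8 mm and turn the pole back to point along +y.

```bash
python3 -m creep '[[[0,0,-5],0,0.1],[[0,0,-4],0,0.1],[[0,0,0],-0.1,0.1],[[0,0,0],-0.14,0.1],[[0,0,0],-0.14,0.1],[[0,0,0],-0.14,0.1],[[0,0,0],-0.14,0.1],[[0,0,0],-0.14,0.1]]'
python3 -m creep '[[[0,0,0],-0.14,0.1],[[0,0,0],-0.14,0.1],[[0,0,0],-0.14,0.1],[[0,0,0],-0.14,0.1],[[0,0,0],-0.14,0.1],[[0,0,0],-0.14,0.1],[[0,0,0],-0.09,0.1],[[0,0,0],0,0.1]]'
python3 -c "
from h import *
go([.486,-.16,.12],.0763)"
```

```text
time: 22.1
position: [0.4107, 0.0269, 0.1989]
tool_rot: [-0.644, 0.291, -0.291, 0.644]
ft_force: [-0.1, -0.2, -3.7]
grip_width: 0.0234
time: 22.9
position: [0.4108, 0.0269, 0.1989]
tool_rot: [0.707, 0.027, -0.027, -0.706]
ft_force: [1.0, 0.1, -2.3]
grip_width: 0.0234
t 22.9 pos [0.4108 0.0269 0.1989] yaw 0.076 F [ 1.01  0.14 -2.27] w 0.0234 q [-0.21  0.28  1.97 -0.    0.89 -0.28] 
 shift mm [  60.7   79.  -192. ] turn -0.000316818568660171
```

```bash
python3 -m creep '[[[4,0,-12],0,0.1],[[8,0,-26],0,0.1],[[8,0,-26],0,0.1],[[8,0,-26],0,0.1],[[8,0,-26],0,0.1],[[8,0,-26],0,0.1],[[8,0,-26],0,0.1],[[8,0,-24],0,0.1]]'
python3 -m creep '[[[0,15,0],0,0.1],[[0,20,0],0,0.1],[[0,20,0],0,0.1],[[0,20,0],0,0.1],[[0,0,0],0,0.1]]'
python3 -c "
from h import *
go([.486,-.16,.006],.0763)"
```

```text
time: 23.7
position: [0.486, -0.1624, 0.1986]
tool_rot: [0.707, 0.026, -0.026, -0.706]
ft_force: [-0.3, 0.0, -2.5]
grip_width: 0.0237
time: 24.2
position: [0.4839, -0.1601, 0.1214]
tool_rot: [-0.706, -0.025, 0.028, 0.707]
ft_force: [-0.3, 0.8, -2.7]
grip_width: 0.0238
t 24.2 pos [ 0.4839 -0.1601  0.1214] yaw 0.0742 F [-0.32  0.82 -2.67] w 0.0238 q [-0.54  0.53  1.81 -0.    0.81 -0.61] 
 shift mm [  2.6 115.4  -0.3] turn -0.002113264908232715
```

```bash
python3 -m creep '[[[2,20,0],0,0.1],[[0,25,0],0,0.1],[[0,25,0],0,0.1],[[0,20,0],0,0.1],[[0,12,0],0,0.1],[[0,6,0],0,0.1],[[0,3,0],0,0.1],[[0,0,0],0,0.1]]'
python3 - <<'E'
from h import *
go([.486,-.16,.006],.0763)
s=Cam("side")
s.crop(180,150,310,270,6,"pics/s28.png")
E
```

```text
time: 25.0
position: [0.4878, -0.1602, 0.013]
tool_rot: [0.707, 0.027, -0.027, -0.706]
ft_force: [0.1, -0.6, -2.3]
grip_width: 0.0243
t 25.0 pos [ 0.4878 -0.1602  0.013 ] yaw 0.0759 F [ 0.08 -0.6  -2.33] w 0.0243 q [-0.54  0.73  1.86 -0.    0.55 -0.61] 
 shift mm [-1.8  7.   0.3] turn -0.00042704091321832394
```

View pics/s28.png

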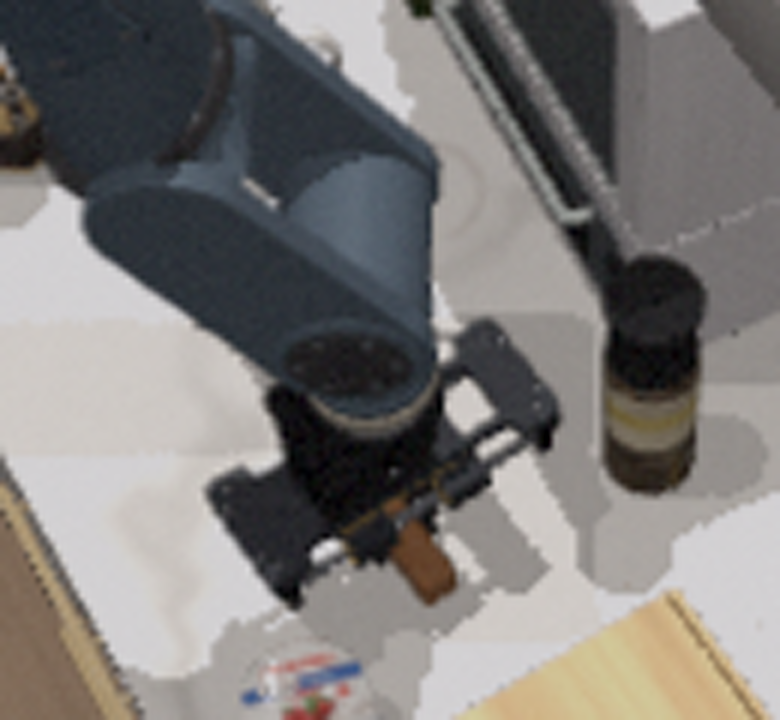

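Still 8 mm up and hovering clear. I lower until it touches, then release.

```bash
python3 -m creep '[[[0,4,0],0,0.1],[[0,3,0],0,0.1],[[0,0,0],0,0.1],[[0,0,0],0,0.1]]'
python3 -m creep '[[[0,1,0],0,0.1],[[0,0,0],0,0.1]]'
```

```text
time: 25.45
position: [0.4877, -0.16, 0.0059]
tool_rot: [0.707, 0.027, -0.026, -0.706]
ft_force: [0.4, -1.1, 1.2]
grip_width: 0.0238
time: 25.65
position: [0.4878, -0.1601, 0.0048]
tool_rot: [0.707, 0.027, -0.026, -0.706]
ft_force: [1.1, -0.7, 1.9]
grip_width: 0.0234
```

```bash
python3 -m creep '[[[0,0,0],0,0.6],[[0,0,0],0,0.6],[[0,0,0],0,0.6],[[0,0,0],0,0.6],[[0,-10,0],0,0.6],[[0,-30,0],0,0.6],[[0,-40,0],0,0.6],[[0,-40,0],0,0.6]]'
python3 -m creep '[[[0,-30,0],0,0.6],[[0,-20,10],0,0.6],[[-5,0,40],0,0.6],[[-10,0,40],0,0.6],[[-10,0,40],0,0.6],[[-10,0,40],0,0.6],[[-10,0,40],0,0.6],[[-10,0,40],0,0.6]]'
python3 -m creep '[[[0,0,40],0,0.6],[[0,0,30],0,0.6],[[0,0,0],0,0.6],[[0,0,0],0,0.6]]'
python3 - <<'E'
from h import *
go([.486,-.16,.006],.0763)
s=Cam("side");t=Cam("top")
cv2.imwrite("pics/side_end.png",s.img);cv2.imwrite("pics/top_end.png",t.img)
s.crop(190,100,330,230,5,"pics/s29.png"); t.crop(170,160,310,260,5,"pics/t29.png")
E
```

```text
time: 26.45
position: [0.4868, -0.1595, 0.126]
tool_rot: [-0.706, -0.026, 0.027, 0.707]
ft_force: [0.3, -0.1, 0.0]
grip_width: 0.0519
time: 27.25
position: [0.4126, 0.0867, 0.1752]
tool_rot: [0.707, 0.027, -0.026, -0.707]
ft_force: [0.2, -0.6, 0.5]
grip_width: 0.0523
time: 27.65
position: [0.4079, 0.1554, 0.175]
tool_rot: [0.707, 0.028, -0.027, -0.706]
ft_force: [0.1, -0.7, -0.1]
grip_width: 0.0521
t 27.65 pos [0.4079 0.1554 0.175 ] yaw 0.0783 F [ 0.06 -0.67 -0.11] w 0.0521 q [ 0.11  0.36  1.94 -0.    0.85  0.03] 
 shift mm [  53.   169.2 -320.5] turn 0.0020304617358912758
```

View pics/side_end.png

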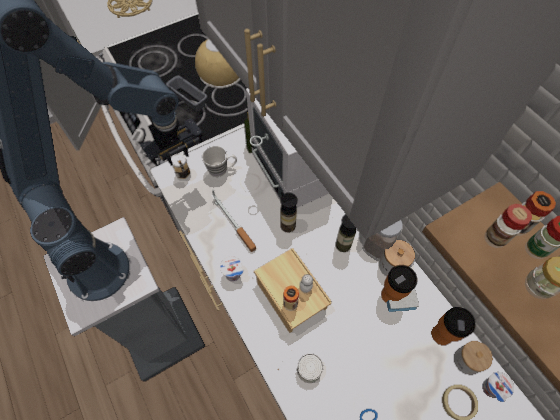

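View pics/top_end.png

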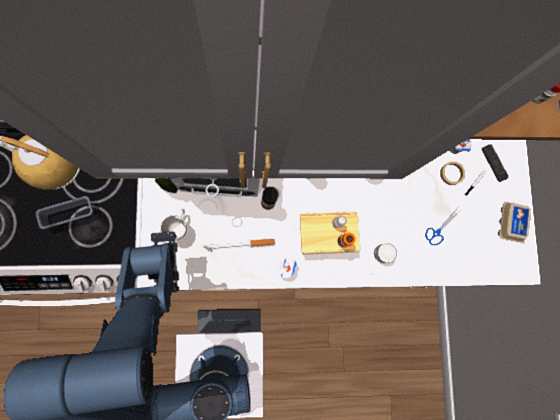

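View pics/s29.png

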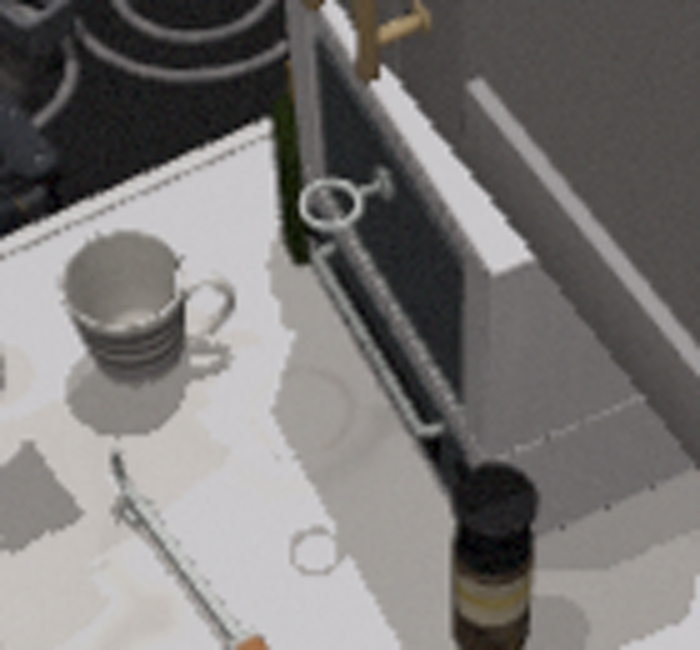

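View pics/t29.png

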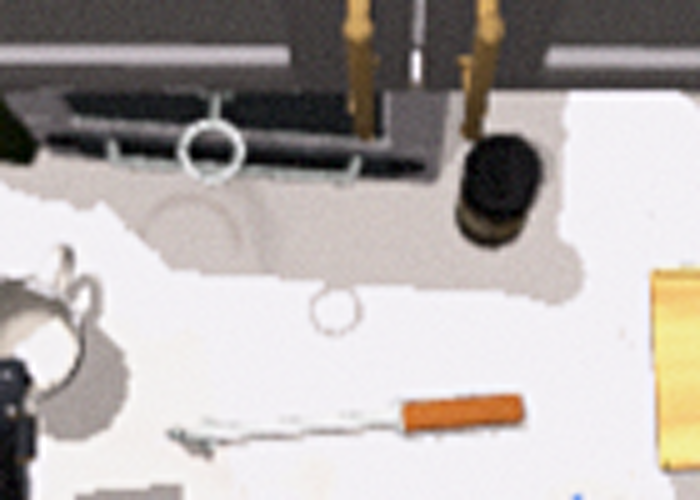

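The pole lies flat and clear of the shelf, the flap looks shut, and every bystander looks in place. I check ring, flap and bystanders numerically.

```bash
python3 - <<'E'
from h import *
np.set_printoptions(precision=4,suppress=True)
s=Cam("side");t=Cam("top")
rs=(190+331/5-.4,100+205/5-.4); rt=(170+212/5-.4,160+152/5-.4)
print("ring tri",tri(s,rs,t,rt),"model shut",T([.7777,-.0034,-.0809],fl(44,125,0,0)),T([.7777,-.0034,-.0809],fl(44,125,.06,0)))
a=cv2.imread("pics/side0.png");b=s.img
A=cv2.imread("pics/top0.png");B=t.img
for n,x,y in (("side",a,b),("top",A,B)):
    d=cv2.absdiff(cv2.GaussianBlur(x,(3,3),0),cv2.GaussianBlur(y,(3,3),0)).max(2)
    cv2.imwrite(f"pics/d_{n}.png",np.clip(d*3.0,0,255).astype(np.uint8))
po=[.7777,-.0034,-.0809]
overlay(s,flaplines(0),po,(235,95,305,195),7,"pics/s30.png")
E
```

```text
ring tri (array([0.6374, 0.0078, 0.2823]), np.float64(0.0005544780488787709)) model shut [[0.6402 0.0078 0.28  ]] [[0.6477 0.0071 0.2824]]
```

View pics/d_side.png

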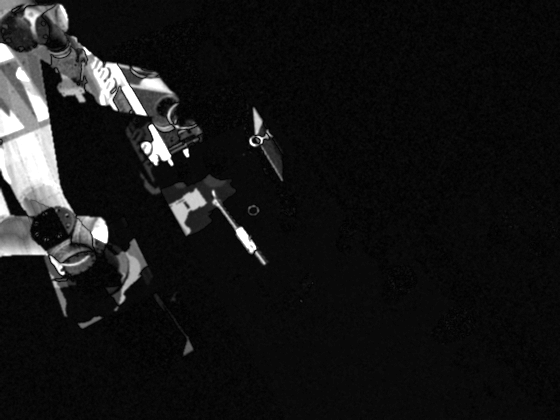

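View pics/d_top.png

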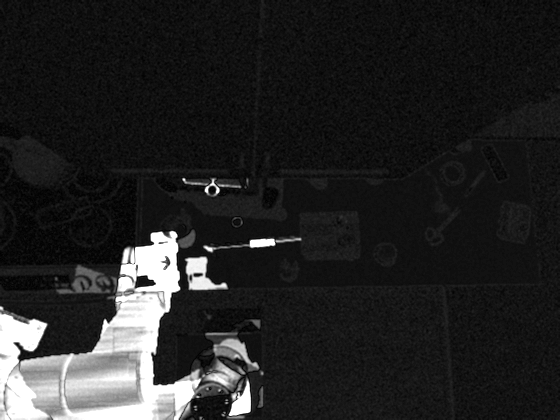

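View pics/s30.png

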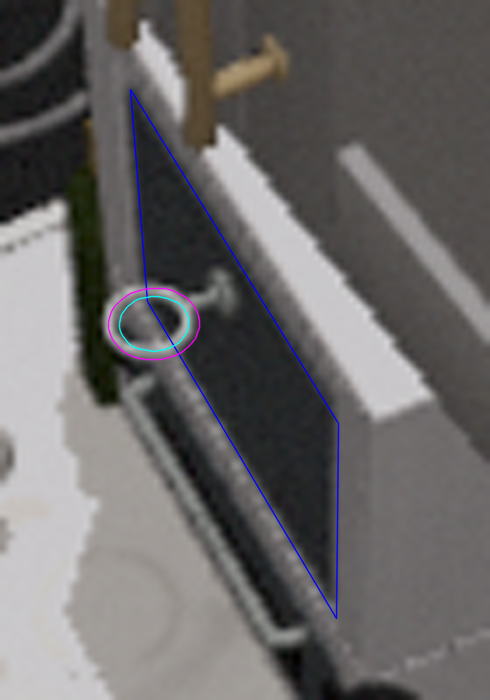

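The differences show only the arm, its shadow, the pole and the flap with its ring. The triangulated ring is 3–4 mm from the shut model, on the shut side. I hand in.

```bash
python3 -c "
from rig import robot
print(robot.hand_in()); o=robot.get_obs(); print(o['time'],o['ft_force'])"
```

```text
the job is handed in; nothing more can be done
None
the job is handed in; nothing more can be done
```

The vent flap is shut and the pole is back on the worktop. I handed the job in at about 28 s of the 64 s allowed.

- **Order of work:** I drew the pole out by its neck, laid it flat clear of the shelf and let go. I then took it by the wooden handle, hooked the ring from below and pulled the flap shut. After unhooking, I laid the pole down flat in the same place, clear of the shelf.
- **Flap:** I pulled until it stopped moving and the force rose to about 10 N. After unhooking, the ring measured (0.637, 0.008, 0.282), against (0.640, 0.008, 0.280) expected when shut. That is within the 2 to 4 mm the cameras can resolve.
- **Forces:** The wrist force stayed under 10 N at every reading I took. No reading or picture showed the gripper or arm touching the oven.
- **Other things:** Comparing the first and last pictures showed changes only in the arm, its shadow, the pole and the flap. In the last top view the arm stood over the mug and the small item beside it. I judged those two from the side view, where they look unmoved.

No check failed. The two cameras disagreed by 1 to 3 mm on some points, which was within the clearances I had.

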